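# Load the vial imager

## Task

Get the sloping vial imager ready and start it: swing the dust cover on its pin fully aside to uncover the viewing slot, then set the chock flat on the deck, flush against the front lip and centred below the slot. Only then bring every vial from the cradle and lay them on the deck side by side, each lying across the slot and centred on it, resting uphill of the chock so that none rolls away; when all lie still, press the start button fully, once or more. Leave the cover aside, the chock and vials in place and the other things on the bench alone; if the chock gets knocked, put it back (and press again if it was out of place at the press).

Things in the scene. Friction and masses are not known exactly. Their poses are not given: they have to be found in the camera images.
- deck: The vial imager's sloping white deck (262 x 240 mm, x -98 to +163, no side walls). Origin: on its surface at the middle of the black viewing slot, 50 mm above the bench. Own x: uphill along the slot (away from the robot at yaw 0); y: left across the deck; z: square to the deck. Slope 0.105 rad, down to the robot. Slot: flush glass, 117 mm (x) by 26 mm (y); vials lie straight on it.
- lip_face (a point): Foot of the uphill face of the deck's front lip, at its middle, 90.5 mm downhill of the slot's middle. The lip is straight, 10 mm high, 8 mm thick, 200 mm long, along the deck's y. Same axes as the deck.
- cover (a joint): Angle of the dust cover, rad: 0 covers the slot, growing as its knob end swings to the deck's -y side (the robot's right), stop at 1.8 = fully aside. It is an aluminium strip 172 x 34 x 4 mm lying 3 mm off the deck, turning on one pin square to the deck; light friction (about 0.06 N m), it stays where it is left.
- cover_knob (a point): The cover's grip knob, a black upright round peg 14 mm wide; it rises 22 mm from the strip to 29 mm above the deck. Point: 18 mm above the deck, mid-height of the free part, 142 mm from the pin.
- cover_pin (a point): The cover's pin, on the slot's centre line 88.5 mm uphill of the slot's middle; point 11 mm above the deck.
- chock_mid (a point): The chock, a loose aluminium bar, 0.16 kg: base 32 (own x) x 90 (own y) x 14 mm high, with an upright grip fin 10 mm thick (x), 50 mm long (y) on its middle, 40 mm high in all. Point: centre, 20 mm above the underside. Symmetrical: either long side may face the lip. Against the lip, its centre is 16 mm uphill of the lip's face and its uphill side is level with the slot's lower end.
- start_top (a point): Top of the imager's black start push button, 28 mm wide, at the deck's uphill left; fully down is 6 mm and takes 5 N.
- start (a joint): Travel of the start button, m: 0 up, 0.006 fully down; it springs back.
- cradle: The white cradle on the bench with five open grooves side by side, 34 mm apart along own x, each holding one vial lying along own y (some are empty). 36 mm wide in y, so each vial sticks out 12 mm at both ends over a base plate 90 mm wide, 3 mm thick. Ribs between the grooves reach 29 mm above the bench. Origin at bench level under its middle.
- vial0 (a point): A sample vial, amber glass with a white cap of the same width: a plain cylinder 22 mm across, 60 mm long, 30 g, flat at both ends, that rolls freely. Lies in the cradle at the start, 31 mm above the bench (absent in some starts). Point: its centre; own y along its length (cap at +y).
- vial1 (a point): A sample vial, amber glass with a white cap of the same width: a plain cylinder 22 mm across, 60 mm long, 30 g, flat at both ends, that rolls freely. Lies in the cradle at the start, 31 mm above the bench (absent in some starts). Point: its centre; own y along its length (cap at +y).
- vial2 (a point): A sample vial, amber glass with a white cap of the same width: a plain cylinder 22 mm across, 60 mm long, 30 g, flat at both ends, that rolls freely. Lies in the cradle at the start, 31 mm above the bench (absent in some starts). Point: its centre; own y along its length (cap at +y).
- vial3 (a point): A sample vial, amber glass with a white cap of the same width: a plain cylinder 22 mm across, 60 mm long, 30 g, flat at both ends, that rolls freely. Lies in the cradle at the start, 31 mm above the bench (absent in some starts). Point: its centre; own y along its length (cap at +y).
- vial4 (a point): A sample vial, amber glass with a white cap of the same width: a plain cylinder 22 mm across, 60 mm long, 30 g, flat at both ends, that rolls freely. Lies in the cradle at the start, 31 mm above the bench (absent in some starts). Point: its centre; own y along its length (cap at +y).
- cap0: Bystander, not part of the job: a green screw cap lying open side up, 38 mm wide, 18 mm high. Origin: centre of its underside.
- cap1: Bystander, not part of the job: another such green cap. Origin: centre of its underside.
- cap2: Bystander, not part of the job: another such green cap. Origin: centre of its underside.
- cap3: Bystander, not part of the job: a white screw cap, 34 mm wide, 15 mm high. Origin: centre of its underside.
- beaker: Bystander, not part of the job: a small glass beaker, 66 mm wide, 75 mm tall. Origin: centre of its underside.
There are look-alikes about, which are no part of the job. Leave any yellow look-alike of the part that bears vial0 alone. What is shaped like the part that bears vial4 but yellow is not meant.

How it is judged:
By the outcome, as a careful person would: the job done as asked, in the order asked, and still so for the second after the job is handed in, with the robot touching nothing.
Of v0, v1, v2, v3, v4 only 4 to 5 are there at a start; the rules pass over those that are not, and their reading is None.
At some moment in a run one of chock may be knocked a few centimetres aside while the robot is not near it.
It also fails if it takes over 200 s, if anything falls off the work surface, if the arm or the gripper's body presses on something with over 40 N, if the wrist force passes 120 N, or if a joint passes its speed limit or range.

## Robot

A 7-joint arm with a two-finger parallel gripper is mounted at the origin on the work surface. World frame = base frame: x ahead of the robot, y to its left, z up, the work surface at z = 0. Lengths are in m, angles in rad, forces in N, time in s.
With the tool pointing down it reaches from about 0.4 to 0.9 m from the base axis. Payload 5.5 kg.
Tool frame: the origin (TCP) lies on the centre line of the jaws, within the pads' length; the fingertips stand 19 mm ahead of it and the grasp point (between the pads) is the TCP; z points along the fingers, y is the direction in which the jaws open and shut (so a half turn about z gives the same grasp; the last joint's range is limited). The gripper opens to 92 mm and grips with 3 to 60 N. Pads are 19 mm wide; open, the fingers measure 130 mm over their backs; the gripper's body (75 mm by 190 mm) begins 47 mm behind the grasp point.
Start: joints at [-0.924, 0.501, -0.427, 1.55, 0.221, 1.138, -0.21], TCP at [0.243, 0.603, 0.246] pointing down, gripper open.
Joint ranges: [-2.88, 2.88], [-0.31, 2.03], [-1.54, 1.56], [0.2, 2.42], [-1.41, 4.55], [0.19, 2.02], [-2.57, 2.57]. Speed limits (rad/s): [2.57, 2.57, 3.14, 3.14, 3.14, 3.14, 3.14].

## Interface

Orientations are given as a unit quaternion [x, y, z, w].
In Python, from plant import arm gives the robot as it stands.
- The arm moves only by the shell command python3 -m crank 'ROWS' [OPENING] [FORCE]. ROWS is JSON, one flat list of numbers, 4 for each row, row after row: the shift along the tool's x, y, z in cm, then the turn about the tool's z in degrees. A call has 1 to 5 rows; each row is the pose to reach, as a shift and turn from the pose commanded when the call began, along the tool's axes at that moment; what a row does not reach only later rows make up. A row lasts 1/8 s, in which the tool goes at most 62.5 mm and 10.7 degrees, less where a joint would pass 70% of its speed; a pose out of reach is approached as far as the arm can. A call with a gripper value outside its range is refused whole. OPENING is the closure, from 0 (fully open) to 1 (shut), set as the call begins (- or left out, the last holds). The fingers move at their own pace and stop on an object; FORCE is the grip in N (left out, the last holds). Time passes only in rows, so rows that repeat a pose let the fingers close. It gives the time, the measured TCP pose, the force and the opening at its end, in the units of the state.
- arm.observe(): the state, without advancing time (a new reading comes with each control period).
- arm.grab_frame(name): name is "scene" or "top" or "wrist"; returns a dict with "pixels" (420x560x3 uint8, red, green, blue), "depth" (420x560 float32, m along the optical axis (not along the pixel's ray), 0 where there is no reading), "intrinsics" (3x3 intrinsics, pixels), "origin" and "rotation" of the camera in the world; the wrist camera has in their place "T_tool_cam" (4x4, takes a point from camera to tool coordinates, whose origin is the TCP and whose axes are the flange's). Camera axes: x right, y down, z forward; pixel columns grow to the right and rows downward; lengths in m; the calibration is good to about 2 mm. A picture is of the moment at which its call begins: read the wrist's pose just before it.
- arm.hand_in(): hands the job in, once; it reports no verdict.
The state is a dict: "time_s": time; "q": joint angles; "joint_vel": joint speeds; "joint_efforts": joint torques, N m; "eef_pos": TCP position; "eef_rot": TCP orientation; "contact_force": force on the tool from outside, world axes, zero at the start; "torque": the same for the moment, N m; "gripper_width": opening from 0.0 (shut) to 1.0 (fully open).
Only numpy, scipy, OpenCV 4.12 (cv2) and the standard library are available. Lean on these libraries where they do the work, as an engineer would, in place of code of your own. Each camera call takes 0.05 s, during which the arm holds its last target.

## Working session

There is one attempt and no reset: what is moved stays moved. The work goes in short steps, Python scripts to look and compute and a shell command to move; the robot and the scene stay as the last step left them, time stands still between calls to the robot, and variables do not carry over. Pictures are saved under pics/ and viewed, and the job is handed in when it is done.

```bash
ls; mkdir -p pics; cat > h.py <<'E'
import numpy as np,cv2
from plant import arm
from scipy.spatial.transform import Rotation as R
def snap(name,fn=None):
    s=arm.observe(); f=arm.grab_frame(name)
    f['pixels']=np.array(f['pixels']);f['depth']=np.array(f['depth']);f['K']=np.array(f['intrinsics'])
    if name=='wrist':
        T=np.eye(4);T[:3,:3]=R.from_quat(s['eef_rot']).as_matrix();T[:3,3]=s['eef_pos']
        C=T@np.array(f['T_tool_cam']);f['o']=C[:3,3];f['R']=C[:3,:3]
    else: f['o']=np.array(f['origin']);f['R']=np.array(f['rotation'])
    if fn: cv2.imwrite('pics/'+fn,f['pixels'][:,:,::-1])
    return f
def ray(f,u,v):
    d=f['R']@(np.linalg.inv(f['K'])@np.array([u,v,1.]));return f['o'],d
def onz(f,u,v,z):
    o,d=ray(f,u,v);return o+d*(z-o[2])/d[2]
def dep(f,u,v):
    o,d=ray(f,u,v);return o+d*f['depth'][int(round(v)),int(round(u))]
def cloud(f):
    h,w=f['depth'].shape;u,v=np.meshgrid(np.arange(w),np.arange(h))
    p=np.stack([u,v,np.ones_like(u)],-1)@np.linalg.inv(f['K']).T
    return (p@f['R'].T)*f['depth'][...,None]+f['o']
E
python3 - <<'E'
from h import *
s=arm.observe();print({k:np.round(v,3) for k,v in s.items()})
for n in('scene','top','wrist'):
    f=snap(n,n+'0.png');print(n,f['o'].round(3),f['K'].round(1).tolist(),f['R'].round(3).tolist(),(f['depth']>0).mean())
E
```

```text
pics
{'time_s': np.float64(0.0), 'q': array([-0.924,  0.502, -0.427,  1.551,  0.221,  1.138, -0.21 ]), 'joint_vel': array([-0.   , -0.001, -0.001,  0.001, -0.001,  0.   ,  0.001]), 'joint_efforts': array([ 1.000e-03, -5.666e+01, -5.816e+00, -2.791e+01, -6.900e-02,
        3.100e-02,  0.000e+00]), 'eef_pos': array([0.243, 0.602, 0.245]), 'eef_rot': array([ 0.191,  0.982, -0.001, -0.   ]), 'contact_force': array([-0.578, -0.615, -0.136]), 'torque': array([ 0.032, -0.052,  0.036]), 'gripper_width': np.float64(1.0)}
scene [0.914 0.498 0.625] [[384.1, 0.0, 276.0], [0.0, 384.1, 205.1], [0.0, 0.0, 1.0]] [0.274, 0.849, -0.429, -0.142] 0.9959098639455782
top [ 0.432 -0.092  1.171] [[449.7, 0.0, 280.0], [0.0, 449.7, 199.3], [0.0, 0.0, 1.0]] [0.708, -0.706, 0.015, -0.026] 0.9957312925170068
wrist [0.179 0.628 0.384] [[292.3, 0.0, 277.6], [0.0, 292.3, 203.6], [0.0, 0.0, 1.0]] [[0.375, 0.895, 0.24], [0.927, -0.362, -0.099], [-0.002, 0.259, -0.966]] 0.9649787414965987
```

```bash
sed -i "s/f\['R'\]=np.array(f\['rotation'\])/f['R']=R.from_quat(f['rotation']).as_matrix()/" h.py
```

```text
(no output)
```

View pics/scene0.png

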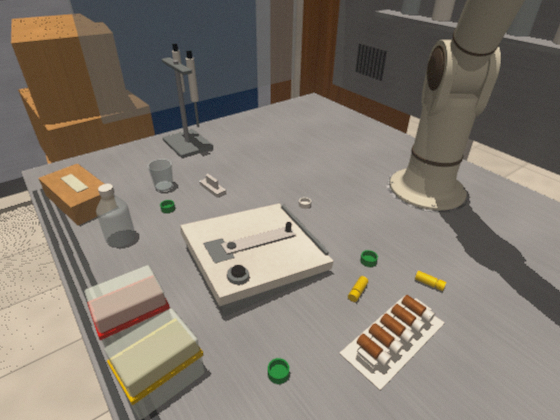

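View pics/top0.png

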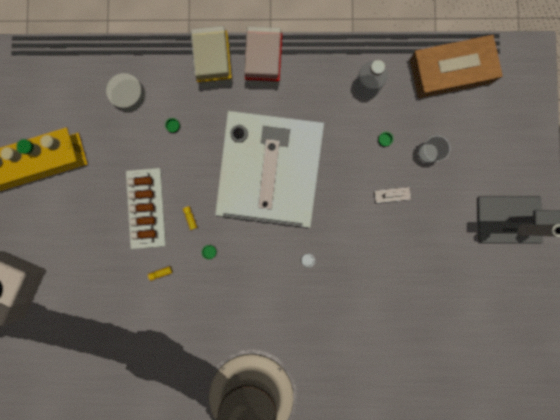

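View pics/wrist0.png

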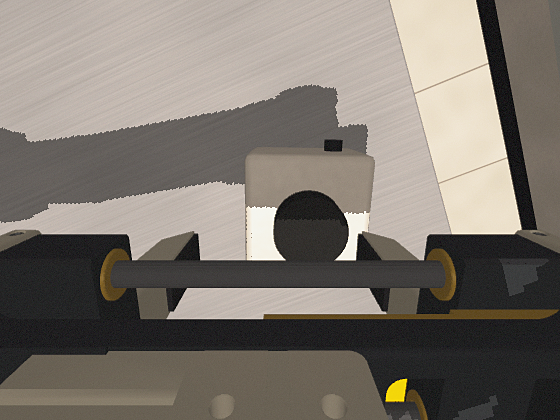

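```bash
python3 - <<'E'
from h import *
f=snap('top');im=f['pixels'][:,:,::-1]
a=cv2.resize(im[100:240,200:430],None,fx=3.4,fy=3.4,interpolation=cv2.INTER_CUBIC)
cv2.imwrite('pics/c1.png',a)
b=cv2.resize(im[155:290,110:230],None,fx=4.4,fy=4.4,interpolation=cv2.INTER_CUBIC)
cv2.imwrite('pics/c2.png',b)
P=cloud(f); 
for u,v in [(240,200),(300,150),(230,120),(310,120),(225,210),(305,215),(393,195),(380,195),(265,204),(271,148),(239,132),(143,208),(143,181),(150,165),(100,260)]: print(u,v,P[v,u].round(4))
E
```

```text
240 200 [0.4957 0.0253 0.0452]
300 150 [ 0.6201 -0.1248  0.0582]
230 120 [0.6935 0.0494 0.0683]
310 120 [ 0.7092 -0.1527  0.002 ]
225 210 [0.4705 0.0629 0.0445]
305 215 [ 0.4585 -0.1378  0.0438]
393 195 [ 0.5094 -0.3586  0.0408]
380 195 [ 0.5109 -0.3309  0.0175]
265 204 [ 0.4845 -0.0388  0.0715]
271 148 [ 0.6228 -0.0529  0.0716]
239 132 [0.66   0.025  0.0843]
143 208 [0.4751 0.2704 0.0424]
143 181 [0.5436 0.2721 0.0416]
150 165 [ 0.5903  0.2687 -0.0025]
100 260 [0.3412 0.3926 0.0025]
```

View pics/c1.png

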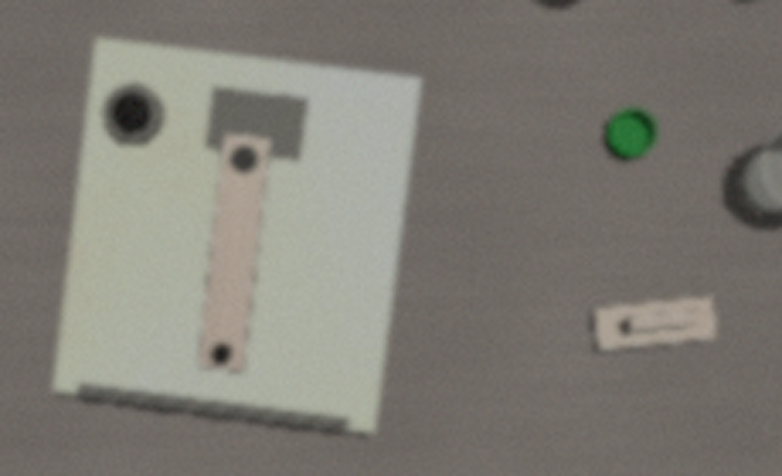

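View pics/c2.png

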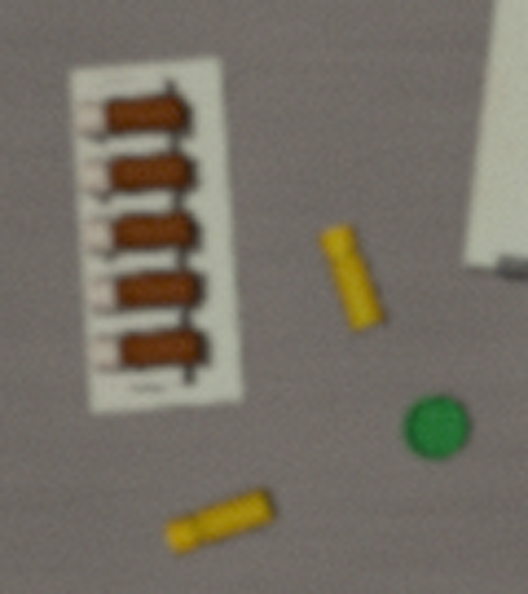

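```bash
python3 - <<'E'
from h import *
s=arm.observe();print('toolR',R.from_quat(s['eef_rot']).as_matrix().round(3).tolist())
f=snap('top');P=cloud(f);im=f['pixels']
hsv=cv2.cvtColor(im,cv2.COLOR_RGB2HSV);g=im.mean(2)
# amber
def blobs(m,amin=6):
    n,l,st,c=cv2.connectedComponentsWithStats(m.astype(np.uint8))
    for i in range(1,n):
        if st[i,4]>=amin: yield st[i],c[i],l==i
m=(hsv[...,0]<14)&(hsv[...,1]>140)&(im[...,0]>60); m[:, 200:]=0
for st,c,mm in blobs(m,20):
    print('amber',st[4],c.round(1),onz(f,*c,0.035).round(4), np.median(P[...,2][mm]).round(4))
# vial whole incl cap via height
z=P[...,2]
m=(z>0.034)&(z<0.06); m[:,:110]=0;m[:,175:]=0;m[:160]=0;m[260:]=0
for st,c,mm in blobs(m,8):
    q=P[mm];print('vialz',st[4],c.round(1),q.mean(0).round(4),np.linalg.svd(q[:,:2]-q[:,:2].mean(0))[2][0].round(3))
# dark on imager
m=g<70; m[:,:215]=0;m[:,330:]=0;m[:110]=0;m[215:]=0
for st,c,mm in blobs(m,5): print('dark',st,c.round(1),P[mm].mean(0).round(4))
# chock
m=(z>0.008)&(z<0.1);m[:,:365]=0;m[:,420:]=0;m[:182]=0;m[210:]=0
for st,c,mm in blobs(m,20):
    q=P[mm];print('chock',st,c.round(1),q.mean(0).round(4),cv2.minAreaRect((q[:,:2]*1000).astype(np.float32)))
m=(z>0.03)&(z<0.1);m[:,:365]=0;m[:,420:]=0;m[:182]=0;m[210:]=0
for st,c,mm in blobs(m,5):
    q=P[mm];print('fin',st,c.round(1),q.mean(0).round(4),cv2.minAreaRect((q[:,:2]*1000).astype(np.float32)))
# deck rect
m=(z>0.03)&(z<0.1);m[:,:200]=0;m[:,340:]=0;m[:100]=0;m[240:]=0
for st,c,mm in blobs(m,500):
    q=P[mm];print('deck',st,c.round(1),cv2.minAreaRect((q[:,:2]*1000).astype(np.float32)))
    A=np.c_[q[:,:2],np.ones(len(q))];k=np.ones(len(q),bool)
    for _ in range(8):
        w=np.linalg.lstsq(A[k],q[k,2],rcond=None)[0];k=abs(q[:,2]-A@w)<0.004
    print('plane',w,np.arctan(np.hypot(*w[:2])),np.arctan2(w[1],w[0]),k.mean(),(q[k,2]-A[k]@w).std())
E
```

```text
toolR [[-0.927, 0.374, -0.0], [0.374, 0.927, -0.001], [0.0, -0.001, -1.0]]
amber 83 [143.3 180.5] [0.5455 0.2736 0.035 ] 0.0401
amber 80 [143.5 193.8] [0.5114 0.2722 0.035 ] 0.0403
amber 99 [144.5 207.2] [0.4775 0.2689 0.035 ] 0.0397
amber 90 [145.6 220.4] [0.444  0.2656 0.035 ] 0.0407
amber 89 [146.3 233.7] [0.4104 0.263  0.035 ] 0.0406
vialz 181 [138.8 181. ] [0.5439 0.2835 0.0395] [ 0.068 -0.998]
vialz 191 [139.5 194.2] [0.5102 0.2811 0.0396] [ 0.103 -0.995]
vialz 184 [140.4 207.5] [0.4766 0.278  0.0395] [-0.112  0.994]
vialz 191 [141.3 220.9] [0.4426 0.275  0.0397] [ 0.067 -0.998]
vialz 193 [142.3 234.3] [0.409  0.2717 0.0397] [ 0.08  -0.997]
dark [233 127  11  13 110] [238.1 132.9] [0.6583 0.0273 0.0823]
dark [269 144   5   5  18] [271.1 146.3] [ 0.6272 -0.0532  0.0708]
dark [263 202   4   5  15] [264.5 203.7] [ 0.4852 -0.0376  0.0736]
chock [374 187  36  16 441] [391.7 194.8] [ 0.5113 -0.36    0.0202] ((511.6332092285156, -361.35430908203125), (31.93145179748535, 89.6319808959961), 6.053384780883789)
fin [383 192  22   6  89] [393.7 194.2] [ 0.5114 -0.3606  0.0402] ((511.6266784667969, -361.60504150390625), (9.984027862548828, 51.31288146972656), 5.98923397064209)
deck [  215   111   108   117 10063] [268.5 168.9] ((572.5776977539062, -45.7783203125), (240.17938232421875, 262.2841491699219), 82.73619079589844)
plane [ 0.10344495 -0.01573768 -0.00604114] 0.10425585226358831 -0.15097812758773563 0.810295140614131 0.0018209550986833067
```

```bash
cat >> h.py <<'E'
def to(p,yaw=None):
    """cm shift in tool axes and turn deg to reach world p with tool y along angle yaw (mod pi)"""
    s=arm.observe();M=R.from_quat(s['eef_rot']).as_matrix()
    d=M.T@(np.array(p)-np.array(s['eef_pos']))*100;t=0
    if yaw is not None:
        a=np.arctan2(M[1,1],M[0,1]);t=-((yaw-a+np.pi/2)%np.pi-np.pi/2)
    print('move',d.round(2),'turn',np.degrees(t).round(1))
E
python3 - <<'E'
from h import *
to([0.6,-0.05,0.3],np.pi/2-0.12)
E
python3 -m crank '[-20,-16,-2,0,-57,-47,-5.5,0,-57,-47,-5.5,0,-57,-47,-5.5,0,-57,-47,-5.5,0]' 0
python3 -c "
from h import *
to([0.6,-0.05,0.3],np.pi/2-0.12)"
```

```text
move [-57.5  -47.15  -5.44] turn -15.1
time_s: 0.88
eef_pos: [0.3934, 0.3272, 0.2694]
eef_rot: [0.191, 0.982, 0.0, 0.0]
contact_force: [1.1, 0.3, 0.3]
gripper_width: 1.001
move [-33.29 -27.24  -3.06] turn -15.1
```

```bash

python3 -m crank '[-33,-27.2,-3,-8,-33.3,-27.2,-3,-15,-33.3,-27.2,-3,-15,-33.3,-27.2,-3,-15,-33.3,-27.2,-3,-15]'
python3 -c "
from h import *
to([0.6,-0.05,0.3],np.pi/2-0.12)"
```

```text
time_s: 1.5
eef_pos: [0.5433, 0.0541, 0.2912]
eef_rot: [0.061, 0.998, 0.0, 0.0]
contact_force: [2.0, 0.3, -0.3]
gripper_width: 0.998
move [-6.9  -9.64 -0.88] turn -0.1
```

```bash

python3 -m crank '[-5,-5,-0.5,0,-6.9,-9.6,-0.9,0,-6.9,-9.6,-0.9,0,-6.9,-9.6,-0.9,0]'
python3 -c "
from h import *
f=snap('wrist','w1.png');P=cloud(f)
print(f['o'])
z=P[...,2]
import cv2
np.savez('/tmp/w1.npz',P=P,im=f['pixels'])
"
```

```text
time_s: 2.0
eef_pos: [0.599, -0.0475, 0.2994]
eef_rot: [0.061, 0.998, 0.0, -0.0]
contact_force: [0.6, 1.1, -0.6]
gripper_width: 0.997
[ 0.52995057 -0.03919162  0.4387438 ]
```

View pics/w1.png

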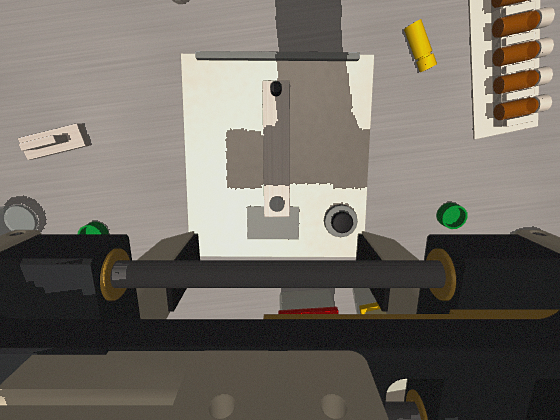

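```bash

cat > deck.py <<'E'
from h import *
def fitdeck(f,P=None):
    P=cloud(f) if P is None else P
    return P
E
python3 - <<'E'
from h import *
d=np.load('/tmp/w1.npz');P=d['P'];im=d['im'];g=im.mean(2);z=P[...,2]
# plane on white deck region
reg=np.zeros(g.shape,bool);reg[62:230,190:225]=1;reg[62:230,300:318]=1;reg[62:120,300:335]=1
q=P[reg];A=np.c_[q[:,:2],np.ones(len(q))];k=np.ones(len(q),bool)
for _ in range(8):
    w=np.linalg.lstsq(A[k],q[k,2],rcond=None)[0];k=abs(q[:,2]-A@w)<0.005
print('plane',w,np.arctan(np.hypot(*w[:2])),np.arctan2(w[1],w[0]),k.mean(),(q[k,2]-A[k]@w).std())
h=z-(P[...,0]*w[0]+P[...,1]*w[1]+w[2])
def rep(n,m):
    q=P[m];print(n,m.sum(),q.mean(0).round(4),'h',np.median(h[m]).round(4))
m=(h>0.02)&(h<0.04);m[:70]=0;m[105:]=0;m[:,:262]=0;m[:,295:]=0;rep('knobtop',m)
vv,uu=np.nonzero(m);print(uu.mean(),vv.mean())
m=(h>0.0085)&(h<0.02);m[:190]=0;m[218:]=0;m[:,:262]=0;m[:,295:]=0;rep('pin',m)
m=(h>0.003)&(h<0.012);m[:75]=0;m[214:]=0;m[:,:255]=0;m[:,300:]=0
q=P[m];print('strip',m.sum(),cv2.minAreaRect((q[:,:2]*1000).astype(np.float32)))
m=(h>0.006)&(h<0.02);m[:45]=0;m[62:]=0;m[:,:190]=0;m[:,365:]=0
q=P[m];print('lip',m.sum(),np.median(h[m]),cv2.minAreaRect((q[:,:2]*1000).astype(np.float32)))
m=(h>0.01)&(h<0.05);m[:200]=0;m[232:]=0;m[:,:325]=0;m[:,357:]=0;rep('button',m);print(z[m].max(),cv2.minAreaRect((P[m][:,:2]*1000).astype(np.float32)))
m=(z>0.008)&(z<0.1);m[:110]=0;m[165:]=0;m[:,:10]=0;m[:,95:]=0
q=P[m];print('chock',cv2.minAreaRect((q[:,:2]*1000).astype(np.float32)))
m=m&(z>0.03)
q=P[m];print('fin',z[m].mean(),cv2.minAreaRect((q[:,:2]*1000).astype(np.float32)))
E
```

```text
plane [ 0.10412073 -0.013261   -0.00669802] 0.1045788777422761 -0.12667978033248237 0.9969666329625885 0.0008057714427620173
knobtop 128 [ 0.4865 -0.0359  0.073 ] h 0.029
275.5 87.0
pin 193 [ 0.6273 -0.0532  0.0702] h 0.011
strip 3384 ((558.49169921875, -44.562992095947266), (33.819580078125, 167.01663208007812), 83.29058837890625)
lip 1292 0.009849440806778034 ((447.7085876464844, -29.44855499267578), (199.5587921142578, 9.08825969696045), 82.6754379272461)
button 731 [0.6564 0.0278 0.078 ] h 0.014
0.08613319498421462 ((656.6433715820312, 29.007415771484375), (41.19438552856445, 34.808902740478516), 82.89209747314453)
chock ((512.3064575195312, -360.6317138671875), (32.12035369873047, 91.87420654296875), 5.917500019073486)
fin 0.03922240009764188 ((512.3279418945312, -360.3847351074219), (10.09150505065918, 51.60633087158203), 6.1847381591796875)
```

```bash
cat >> h.py <<'E'
YAW=-0.127;SL=0.105;O=np.array([0.5411,-0.0422,0.0502])
RD=R.from_euler('zy',[YAW,-SL]).as_matrix()
def D(x,y,h): return O+RD@np.array([x,y,h])/1000
def inD(p): return (RD.T@(np.array(p).T-O[:,None])).T*1000 if np.ndim(p)>1 else RD.T@(np.array(p)-O)*1000
YJ=np.pi/2+YAW
E
python3 - <<'E'
from h import *
print(inD([0.4865,-0.0359,0.073]),inD([0.6273,-.0532,.0702]),D(0,0,0),D(100,0,0))
to([0.4865,-0.0363,0.12],YJ);to([0.4865,-0.0363,0.0745],YJ)
E
```

```text
[-52.28957808  -0.32556125  28.39690185] [88.50736566  0.21195061 10.8554733 ] [ 0.5411 -0.0422  0.0502] [ 0.63974833 -0.05486589  0.06059631]
move [11.27 -0.37 17.96] turn 0.4
move [11.27 -0.37 22.51] turn 0.4
```

```bash

python3 -m crank '[6,0,6,0.4,11.3,-0.4,10,0.4,11.3,-0.4,15,0.4,11.3,-0.4,18,0.4,11.3,-0.4,18,0.4]'
python3 -c "
from h import *
f=snap('wrist','w2.png')
to([0.4865,-0.0363,0.0745],YJ)"
```

```text
time_s: 2.68
eef_pos: [0.4839, -0.0362, 0.1179]
eef_rot: [0.063, 0.998, 0.0, -0.003]
contact_force: [-0.0, 0.6, 0.1]
gripper_width: 1.0
move [-0.05  0.02  4.52] turn 0.0
```

View pics/w2.png

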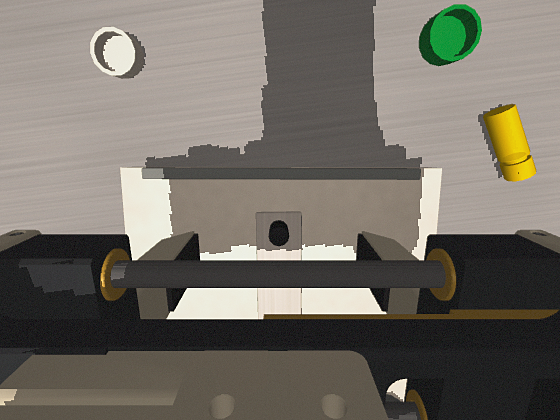

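```bash

python3 -m crank '[0,0,2.5,0,0,0,4.5,0,0,0,4.5,0]'
python3 -m crank '[0,0,0,0,0,0,0,0,0,0,0,0,0,0,0,0,0,0,0,0]' 1 12
python3 -m crank '[0,0,0,0,0,0,0,0]'
python3 - <<'E'
from h import *
s=arm.observe();print(s['eef_pos'],s['gripper_width'])
M=R.from_quat(s['eef_rot']).as_matrix();p0=np.array(s['eef_pos'])
for a in np.arange(0.2,1.9,0.2):
    # deck-frame arc about pin (88.5,0)
    k=np.array([88.5-142*np.cos(a),-142*np.sin(a)])
    w=D(k[0],k[1],29.)-D(88.5-142,0,29.)
    print(round(a,2),(M.T@w*100).round(2))
E
```

```text
time_s: 3.1
eef_pos: [0.4875, -0.0374, 0.0757]
eef_rot: [0.064, 0.998, 0.0, 0.0]
contact_force: [-0.3, 0.1, 1.0]
gripper_width: 1.001
time_s: 3.72
eef_pos: [0.4867, -0.0381, 0.0749]
eef_rot: [0.064, 0.998, 0.0, 0.0]
contact_force: [1.1, 0.4, 0.5]
gripper_width: 0.504
time_s: 3.98
eef_pos: [0.4867, -0.038, 0.0747]
eef_rot: [0.064, 0.998, 0.0, -0.0]
contact_force: [0.1, -0.0, 0.0]
gripper_width: 0.287
[ 0.48665322 -0.03804499  0.07474419] 0.28714078531380016
0.2 [-0.29 -2.82  0.01]
0.4 [-1.13 -5.53 -0.04]
0.6 [-2.49 -8.01 -0.15]
0.8 [ -4.31 -10.18  -0.31]
1.0 [ -6.52 -11.94  -0.52]
1.2 [ -9.04 -13.22  -0.77]
1.4 [-11.76 -13.98  -1.04]
1.6 [-14.57 -14.17  -1.33]
1.8 [-17.37 -13.8   -1.63]
```

```bash

python3 -m crank '[0,0,0,0,0,0,0,0,0,0,0,0]'
python3 -m crank '[-0.3,-2.8,0,0,-0.7,-4.2,0,0,-1.1,-5.5,0,0,-1.8,-6.8,-0.1,0,-2.5,-8,-0.1,0]'
python3 - <<'E'
from h import *
s=arm.observe();print(s['eef_pos'],s['gripper_width'],inD(s['eef_pos']))
M=R.from_quat(s['eef_rot']).as_matrix();p0=np.array(s['eef_pos'])
for a in np.arange(0.8,1.9,0.2):
    k=np.array([88.5-142*np.cos(a),-142*np.sin(a)])
    w=D(k[0],k[1],30)-p0
    print(round(a,2),(M.T@w*100).round(2))
E
```

```text
time_s: 4.35
eef_pos: [0.4866, -0.038, 0.0748]
eef_rot: [0.064, 0.998, 0.0, -0.0]
contact_force: [0.6, -0.2, -0.2]
gripper_width: 0.147
time_s: 4.97
eef_pos: [0.5025, -0.1211, 0.0767]
eef_rot: [0.065, 0.998, 0.0, 0.001]
contact_force: [-1.4, 1.2, 10.9]
gripper_width: 0.144
[ 0.50245013 -0.12114255  0.07674936] 0.1442401256887684 [-25.36852119 -82.82272648  30.45392866]
0.8 [-1.5  -1.9  -0.08]
1.0 [-3.71 -3.66 -0.29]
1.2 [-6.23 -4.94 -0.53]
1.4 [-8.95 -5.7  -0.8 ]
1.6 [-11.76  -5.89  -1.08]
1.8 [-14.56  -5.52  -1.37]
```

```bash

python3 -m crank '[-1.5,-1.9,-0.1,0,-2.6,-2.8,-0.3,0,-3.7,-3.7,-0.4,0,-4.9,-4.3,-0.5,0,-6.2,-4.9,-0.6,0]'
python3 - <<'E'
from h import *
s=arm.observe();print(s['eef_pos'],s['gripper_width'],inD(s['eef_pos']),s['contact_force'])
M=R.from_quat(s['eef_rot']).as_matrix();p0=np.array(s['eef_pos'])
for a in [1.4,1.5,1.6,1.7,1.8,1.83]:
    k=np.array([88.5-142*np.cos(a),-142*np.sin(a)])
    w=D(k[0],k[1],30)-p0
    print(round(a,2),(M.T@w*100).round(2))
E
```

```text
time_s: 5.6
eef_pos: [0.5573, -0.1771, 0.0826]
eef_rot: [0.064, 0.998, 0.0, 0.0]
contact_force: [-1.0, 2.7, 9.8]
gripper_width: 0.146
[ 0.55733725 -0.17714726  0.08264013] 0.14635066824206278 [  36.48261991 -131.38454291   30.55969057] [-0.98144948  2.72296388  9.83435392]
1.4 [-2.78 -0.85 -0.22]
1.5 [-4.18 -1.02 -0.36]
1.6 [-5.59 -1.05 -0.51]
1.7 [-7.   -0.94 -0.66]
1.8 [-8.39 -0.68 -0.81]
1.83 [-8.8  -0.58 -0.85]
```

```bash

python3 -m crank '[-1.4,-0.5,-0.3,0,-2.8,-0.85,-0.4,0,-4.2,-1,-0.5,0,-5.6,-1,-0.7,0,-7,-0.9,-0.8,0]'
python3 - <<'E'
from h import *
s=arm.observe();print(s['eef_pos'],s['gripper_width'],inD(s['eef_pos']),s['contact_force'])
M=R.from_quat(s['eef_rot']).as_matrix();p0=np.array(s['eef_pos'])
for a in [1.75,1.8,1.83,1.86]:
    k=np.array([88.5-142*np.cos(a),-142*np.sin(a)])
    w=D(k[0],k[1],31)-p0
    print(round(a,2),(M.T@w*100).round(2))
E
```

```text
time_s: 6.22
eef_pos: [0.6247, -0.1937, 0.0897]
eef_rot: [0.064, 0.998, 0.001, -0.001]
contact_force: [-2.9, 5.0, 8.0]
gripper_width: 0.144
[ 0.62469077 -0.19366638  0.08973895] 0.1440576100651057 [ 105.75604888 -139.19245104   30.56027877] [-2.94880595  5.0308593   8.03752937]
1.75 [-0.8  -0.05 -0.13]
1.8 [-1.49  0.09 -0.2 ]
1.83 [-1.9   0.19 -0.25]
1.86 [-2.31  0.31 -0.29]
```

```bash

python3 -m crank '[-0.8,0,-0.1,0,-1.5,0.1,-0.2,0,-2.1,0.2,-0.2,0,-2.1,0.2,-0.2,0,-2.1,0.2,-0.2,0]'
python3 - <<'E'
from h import *
s=arm.observe();q=inD(s['eef_pos']);print(s['gripper_width'],q,s['contact_force'],np.arctan2(-q[1],88.5-q[0]))
E
```

```text
time_s: 6.85
eef_pos: [0.6403, -0.1935, 0.0897]
eef_rot: [0.064, 0.998, 0.002, -0.006]
contact_force: [-11.0, 5.8, 7.8]
gripper_width: 0.145
0.14462871918049097 [ 121.11483455 -137.02500606   28.87046264] [-10.97700334   5.78333531   7.75447858] 1.8044692896853647
```

```bash

python3 -m crank '[0,0,0,0,0,0,0,0,0,0,0,0,0,0,0,0]' 0.6
python3 -m crank '[0,0,-3,0,0,0,-8,0,0,0,-14,0,0,0,-18,0,0,0,-18,0]' 0.2
python3 - <<'E'
from h import *
f=snap('top','t2.png')
im=f['pixels'][100:240,200:430,::-1];cv2.imwrite('pics/t2c.png',cv2.resize(im,None,fx=3.4,fy=3.4))
to([0.5123,-0.3605,0.12],np.pi/2+0.106)
to([0.5123,-0.3605,0.038],np.pi/2+0.106)
E
```

```text
time_s: 7.35
eef_pos: [0.6459, -0.1961, 0.0917]
eef_rot: [0.065, 0.998, -0.0, 0.0]
contact_force: [-0.0, 0.6, -0.2]
gripper_width: 0.397
time_s: 7.98
eef_pos: [0.6482, -0.1966, 0.277]
eef_rot: [0.065, 0.998, -0.001, 0.004]
contact_force: [-0.0, -0.3, 0.6]
gripper_width: 0.799
move [ 11.28 -18.02  15.36] turn -13.5
move [ 11.31 -18.01  23.56] turn -13.5
```

View pics/t2c.png

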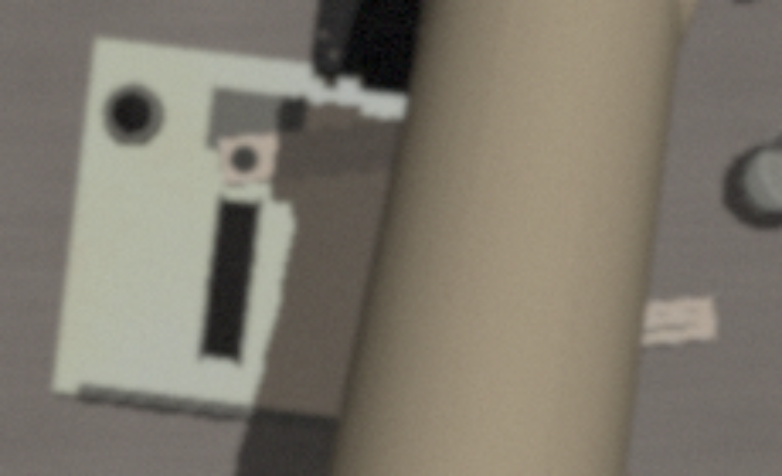

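```bash

python3 -m crank '[4,-5,2,-4,8,-10,6,-8,11.3,-15,10,-13.5,11.3,-18,15,-13.5,11.3,-18,15.4,-13.5]'
python3 -m crank '[0,0,0,0]'
python3 -c "
from h import *
f=snap('wrist','w3.png')
to([0.5123,-0.3605,0.0375],np.pi/2+0.106)"
```

```text
time_s: 8.65
eef_pos: [0.5054, -0.3613, 0.1131]
eef_rot: [-0.051, 0.999, 0.002, -0.004]
contact_force: [0.4, 0.3, -0.0]
gripper_width: 0.8
time_s: 8.78
eef_pos: [0.5091, -0.3589, 0.1154]
eef_rot: [-0.053, 0.999, 0.002, -0.002]
contact_force: [0.4, 0.4, 0.1]
gripper_width: 0.802
move [-0.08 -0.26  7.97] turn 0.1
```

View pics/w3.png

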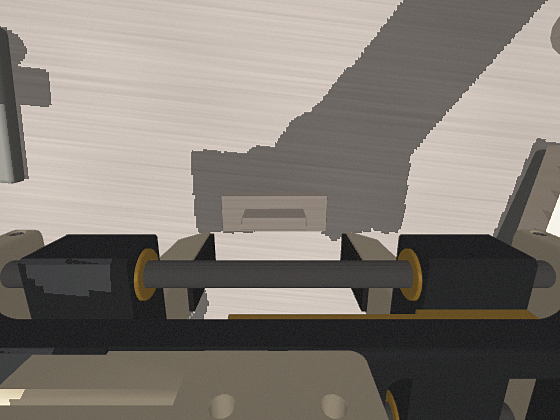

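```bash

python3 -m crank '[0,-0.2,4,0,0,-0.2,7,0,0,-0.2,8,0,0,-0.2,8,0,0,-0.2,8,0]'
python3 -c "
from h import *
to([0.5123,-0.3605,0.0375],np.pi/2+0.106)"
python3 -m crank '[0,0,0,0,0,0,0,0,0,0,0,0,0,0,0,0,0,0,0,0]' 1 25
python3 -m crank '[0,0,0,0,0,0,0,0,0,0,0,0]'
```

```text
time_s: 9.45
eef_pos: [0.5124, -0.362, 0.0397]
eef_rot: [-0.054, 0.999, -0.001, 0.001]
contact_force: [1.2, -0.3, -0.9]
gripper_width: 0.802
move [-0.    0.15  0.22] turn 0.1
time_s: 10.07
eef_pos: [0.5108, -0.3619, 0.0382]
eef_rot: [-0.053, 0.999, -0.0, 0.0]
contact_force: [-1.4, 1.0, 5.1]
gripper_width: 0.541
time_s: 10.45
eef_pos: [0.5109, -0.3619, 0.0382]
eef_rot: [-0.053, 0.999, -0.0, 0.0]
contact_force: [-0.3, 0.9, 5.4]
gripper_width: 0.542
```

```bash

python3 -m crank '[0,0,-4,0,0,0,-8,0,0,0,-13,0,0,0,-13,0]'
python3 -c "
from h import *
p=D(-69,0,1.7)+[0,0,.0382];print(p)
to(p+[0,0,.06],YJ);to(p,YJ)"
```

```text
time_s: 10.95
eef_pos: [0.5133, -0.3635, 0.172]
eef_rot: [-0.053, 0.999, -0.002, 0.003]
contact_force: [0.7, 0.0, -1.9]
gripper_width: 0.542
[ 0.47285448 -0.03346054  0.08291718]
move [ 0.53 33.26  2.73] turn 13.4
move [ 0.56 33.29  8.73] turn 13.4
```

```bash

python3 -m crank '[0.3,6,0,6,0.5,12,0,13.4,0.5,18,0,13.4,0.5,24,0,13.4,0.5,28,1,13.4]'
python3 -m crank '[0,0,0,0,0,0,0,0]'
python3 -c "
from h import *
p=D(-69,0,1.7)+[0,0,.0382]
to(p+[0,0,.04],YJ);to(p,YJ)"
```

```text
time_s: 11.58
eef_pos: [0.4749, -0.0806, 0.1569]
eef_rot: [0.062, 0.998, 0.0, -0.001]
contact_force: [0.8, -0.3, -1.7]
gripper_width: 0.543
time_s: 11.82
eef_pos: [0.4754, -0.0844, 0.1569]
eef_rot: [0.064, 0.998, -0.0, -0.001]
contact_force: [-0.2, -0.1, -1.4]
gripper_width: 0.542
move [0.89 5.03 3.4 ] turn -0.0
move [0.88 5.03 7.4 ] turn -0.0
```

```bash

python3 -m crank '[0.9,5,0,0,0.9,5,3.4,0,0.9,5,3.4,0,0.9,5,3.4,0,0.9,5,3.4,0]'
python3 -c "
from h import *
p=D(-69,0,1.7)+[0,0,.0382]
f=snap('wrist','w4.png')
to(p,YJ)"
```

```text
time_s: 12.45
eef_pos: [0.4742, -0.0343, 0.1247]
eef_rot: [0.065, 0.998, -0.0, 0.001]
contact_force: [-0.4, 0.8, -1.9]
gripper_width: 0.545
move [0.14 0.04 4.18] turn -0.1
```

View pics/w4.png

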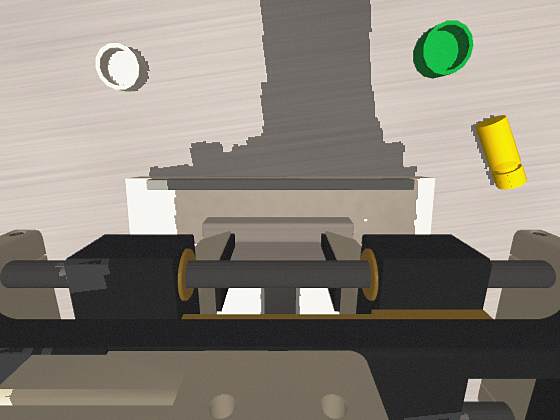

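```bash

python3 -m crank '[0.1,0,2,0,0.1,0,3.5,0,0.1,0,4.1,0,0.1,0,4.2,0,0.1,0,4.2,0]'
python3 -c "
from h import *
s=arm.observe();print(s['contact_force'],inD(np.array(s['eef_pos'])-[0,0,.0382]))"
```

```text
time_s: 13.12
eef_pos: [0.4718, -0.0332, 0.0821]
eef_rot: [0.064, 0.998, -0.0, -0.001]
contact_force: [-2.9, -0.1, 4.3]
gripper_width: 0.543
[-2.90722524 -0.11364927  4.3183374 ] [-70.17670915   0.12320897   1.04639815]
```

```bash

python3 -m crank '[0.2,0,0,0,0.4,0,0.05,0,0.6,0,0.05,0,0.7,0,0.05,0,0.7,0,0.05,0]'
python3 -c "
from h import *
s=arm.observe();print(s['contact_force'],inD(np.array(s['eef_pos'])-[0,0,.0382]),s['eef_rot'])"
```

```text
time_s: 13.75
eef_pos: [0.4658, -0.0321, 0.0815]
eef_rot: [0.064, 0.998, 0.0, 0.0]
contact_force: [1.7, 0.3, 0.5]
gripper_width: 0.54
[1.71970549 0.27166726 0.49870743] [-76.28409872   0.44380684   0.9949181 ] [6.35461219e-02 9.97978828e-01 5.83525155e-05 3.81058690e-04]
```

```bash

python3 -m crank '[0.2,0,0,0,0.3,0,0,0,0.3,0,0,0,0.3,0,0,0]'
python3 -c "
from h import *
s=arm.observe();print(s['contact_force'],inD(np.array(s['eef_pos'])-[0,0,.0382]),s['eef_rot'])"
```

```text
time_s: 14.25
eef_pos: [0.465, -0.032, 0.0819]
eef_rot: [0.064, 0.998, 0.0, 0.003]
contact_force: [6.9, -0.4, -2.5]
gripper_width: 0.542
[ 6.88654408 -0.37478921 -2.47455332] [-77.03421582   0.48299793   1.48840913] [6.36354395e-02 9.97970027e-01 1.27540366e-04 2.51773427e-03]
```

```bash

python3 -m crank '[-0.1,0,0,0,-0.1,0,0,0,-0.1,0,0,0,-0.1,0,0,0]' 0.25
python3 -m crank '[-0.1,0,-4,0,-0.1,0,-8,0,-8,0,-14,0,-12,0,-17,0,-12,0,-17,0]'
python3 -m crank '[0,0,0,0,0,0,0,0]'
cat > chk.py <<'E'
from h import *
import sys
f=snap('wrist',sys.argv[1]);P=cloud(f)
Q=inD(P.reshape(-1,3)).reshape(P.shape);np.save('/tmp/Q.npy',Q)
x,y,h=[Q[...,i] for i in range(3)]
m=(abs(x+74.5)<30)&(abs(y)<70)&(h>11)&(h<18)
q=Q[m];print('chock top',m.sum(),np.median(h[m]),cv2.minAreaRect(q[:,:2].astype(np.float32)))
m=(abs(x+74.5)<30)&(abs(y)<70)&(h>30)&(h<46)
q=Q[m];print('fin',m.sum(),np.median(h[m]),cv2.minAreaRect(q[:,:2].astype(np.float32)))
m=(x<-86)&(x>-110)&(abs(y)<115)&(h>6)&(h<12)
q=Q[m];print('lip',m.sum(),np.median(h[m]),cv2.minAreaRect(q[:,:2].astype(np.float32)) if m.any() else '')
m=(abs(x)<50)&(abs(y)>30)&(abs(y)<60)&(h>-5)&(h<5);print('deck h',np.median(h[m]) if m.any() else 0)
m=(x>70)&(x<150)&(y<-30)&(y>-170)&(h>4)&(h<10)
if m.sum()>50: q=Q[m];print('cover',m.sum(),cv2.minAreaRect(q[:,:2].astype(np.float32)))
E
python3 chk.py w5.png
```

```text
time_s: 14.75
eef_pos: [0.463, -0.0318, 0.0811]
eef_rot: [0.064, 0.998, 0.0, -0.0]
contact_force: [0.7, 0.3, -0.3]
gripper_width: 0.749
time_s: 15.38
eef_pos: [0.586, -0.0475, 0.2542]
eef_rot: [0.064, 0.998, 0.0, 0.003]
contact_force: [-0.4, -0.6, -0.5]
gripper_width: 0.745
time_s: 15.62
eef_pos: [0.5807, -0.0469, 0.2499]
eef_rot: [0.063, 0.998, 0.0, -0.002]
contact_force: [-0.9, 0.3, -0.2]
gripper_width: 0.75
chock top 2012 13.892138247802517 ((-76.97937774658203, -11.931777954101562), (115.01123046875, 39.1015739440918), 89.72798156738281)
fin 665 39.755061195650846 ((-73.67257690429688, 1.0962448120117188), (49.19149398803711, 10.237914085388184), 89.93115997314453)
lip 1359 9.747416097005452 ((-92.42488861083984, 0.8641357421875), (198.79115295410156, 10.011549949645996), 89.94644927978516)
deck h 0.042516876159891276
cover 1198 ((107.40714263916016, -79.38313293457031), (34.35987091064453, 107.6822509765625), 13.023787498474121)
```

View pics/w5.png

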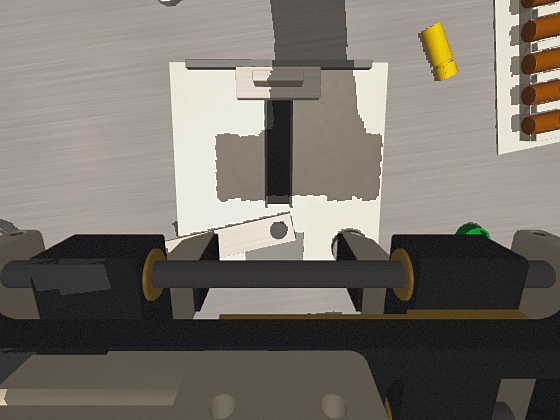

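```bash
python3 - <<'E'
from h import *
Q=np.load('/tmp/Q.npy');im=cv2.imread('pics/w5.png');g=im.mean(2)
x,y,h=[Q[...,i] for i in range(3)]
m=(g<45)&(abs(x)<70)&(abs(y)<25)&(abs(h)<4)
n,l,st,c=cv2.connectedComponentsWithStats(m.astype(np.uint8));i=1+st[1:,4].argmax();q=Q[l==i];print('slot',cv2.minAreaRect(q[:,:2].astype(np.float32)),st[i])
m=(x>-100)&(x<-50)&(abs(y)<60)&(h>12.5)&(h<15.5)
q=Q[m];print('base top',np.percentile(q[:,0],[0.5,2,98,99.5]),np.percentile(q[:,1],[.5,2,98,99.5]))
for yy in (-35,35):
    k=(abs(y-yy)<6)&(h>12.5)&(h<15.5)&(x<-50)&(x>-100);print(yy,x[k].min(),x[k].max())
    k=(abs(y-yy)<6)&(h>8.5)&(h<11)&(x<-80)&(x>-105);print(' lip',x[k].min(),x[k].max())
for yy in (-70,-90,70,90):
    k=(abs(y-yy)<6)&(h>8.5)&(h<11)&(x<-80)&(x>-105);print(yy,' lip',x[k].min(),x[k].max())
cv2.imwrite('pics/w5c.png',cv2.resize(im[50:115,170:390],None,fx=3.5,fy=3.5,interpolation=cv2.INTER_NEAREST))
E
```

```text
slot ((-3.4817466735839844, 0.4834260940551758), (109.01385498046875, 30.454931259155273), 0.31745773553848267) [ 265  100   27   98 2038]
base top [-89.99593383 -89.69397133 -58.34463864 -58.19159211] [-43.79075972 -42.91935042  43.55980263  44.74801932]
-35 -90.18616230254578 -57.60428463852495
 lip -97.41446720663907 -91.69655541087143
35 -88.7974677975041 -58.1153273239871
 lip -96.94492661578184 -90.46128046619593
-70  lip -97.45430327560344 -90.0082852626287
-90  lip -97.19481715711233 -89.97305025199724
70  lip -96.91494908577278 -89.71738579371772
90  lip -96.8734155106631 -89.84524096645242
```

View pics/w5c.png

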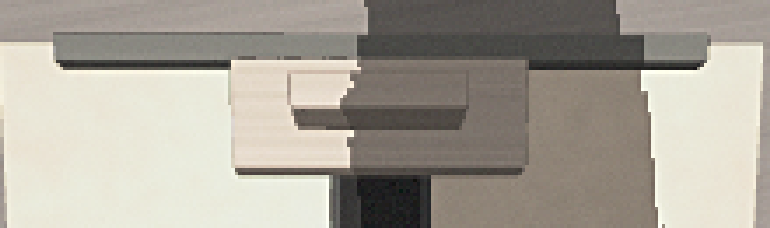

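```bash
python3 -c "
from h import *
to([0.55,0.278,0.26],np.pi/2+.087)"
python3 -m crank '[0,6,0,-6,0,12,0,-12.3,0,18,0,-12.3,0,24,0,-12.3,0,29,0,-12.3]' 0
python3 -c "
from h import *
to([0.55,0.278,0.26],np.pi/2+.087)"
```

```text
move [ 7.14 31.84 -1.  ] turn -12.3
time_s: 16.3
eef_pos: [0.6176, 0.2429, 0.2503]
eef_rot: [-0.045, 0.999, -0.0, -0.001]
contact_force: [0.1, -1.1, 0.7]
gripper_width: 1.004
move [ 6.42  4.1  -0.96] turn 0.1
```

```bash

python3 -m crank '[4,4,0,0,6.4,4.1,-1,0,6.4,4.1,-1,0,6.4,4.1,-1,0,6.4,4.1,-1,0]'
python3 -m crank '[0,0,0,0]'
cat > vi.py <<'E'
from h import *
import sys
f=snap('wrist',sys.argv[1]);P=cloud(f);z=P[...,2];im=f['pixels']
m=(z>0.034)&(z<0.05)&(P[...,1]>0.2)&(P[...,1]<0.36)&(P[...,0]<0.62);
n,l,st,c=cv2.connectedComponentsWithStats(m.astype(np.uint8))
for i in range(1,n):
    if st[i,4]>150:
        q=P[l==i];r=cv2.minAreaRect((q[:,:2]*1000).astype(np.float32));print(st[i,4],c[i].round(),np.array(r[0]).round(1),np.array(r[1]).round(1),round(r[2],2),np.percentile(q[:,2],98).round(4))
E
python3 vi.py w6.png
```

```text
time_s: 16.92
eef_pos: [0.5528, 0.2744, 0.2607]
eef_rot: [-0.043, 0.999, -0.0, -0.0]
contact_force: [-0.3, -0.4, 0.2]
gripper_width: 1.0
time_s: 17.05
eef_pos: [0.5525, 0.2749, 0.2608]
eef_rot: [-0.043, 0.999, -0.0, -0.0]
contact_force: [0.8, 0.4, -1.0]
gripper_width: 1.001
1004 [287.  60.] [411.2 273.6] [19.8 59.7] 4.47 0.0433
932 [287.  92.] [444.7 276.3] [19.8 59.8] 5.06 0.0431
879 [286. 122.] [477.8 279.5] [19.7 59.7] 4.87 0.043
809 [286. 150.] [511.5 282.1] [19.5 59.9] 4.84 0.043
754 [286. 177.] [545.2 285.3] [20.2 58.8] 4.32 0.043
```

View pics/w6.png

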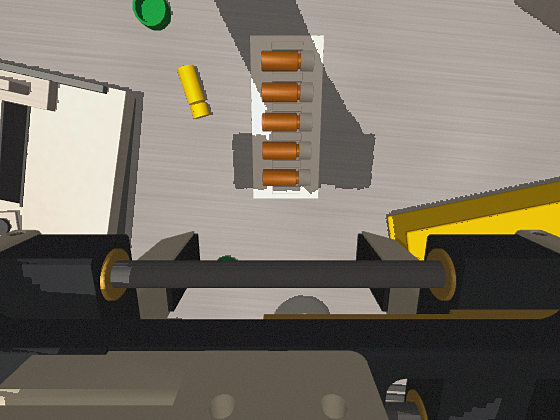

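```bash
python3 -c "
from h import *
to([0.5445,0.285,0.0415],np.pi/2+.084)"
```

```text
move [ 0.69  1.05 21.94] turn 0.1
```

```bash

python3 -m crank '[0.7,1,6,0,0.7,1,12,0,0.7,1,16,0,0.7,1,16,0,0.7,1,16,0]'
python3 -c "
from h import *
f=snap('wrist','w7.png')
to([0.5445,0.285,0.0415],np.pi/2+.084)"
```

```text
time_s: 17.73
eef_pos: [0.5453, 0.2858, 0.1028]
eef_rot: [-0.044, 0.999, 0.001, 0.001]
contact_force: [0.6, -0.9, 0.7]
gripper_width: 0.998
move [ 0.16 -0.11  6.21] turn 0.2
```

View pics/w7.png

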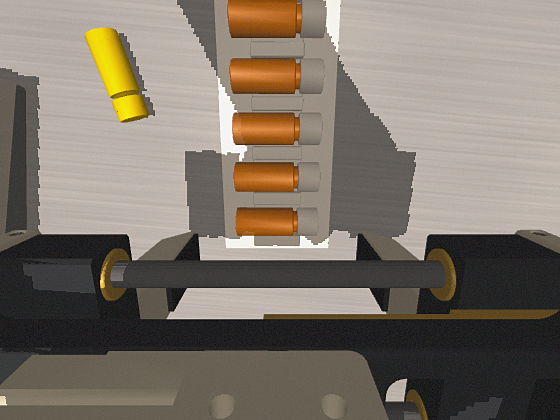

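```bash

python3 -m crank '[0.1,-0.1,4,0,0.1,-0.1,6.2,0,0.1,-0.1,6.2,0,0.1,-0.1,6.2,0]' 0.2
python3 -c "
from h import *
to([0.5445,0.285,0.0415],np.pi/2+.084)"
python3 -m crank '[0,0,0,0,0,0,0,0,0,0,0,0,0,0,0,0,0,0,0,0]' 1 15
python3 -m crank '[0,0,0,0,0,0,-4,0,0,0,-7,0,0,0,-10,0,0,0,-10,0]'
python3 -c "
from h import *
p=D(-46,0.7,21.7);print(p)
to(p+[0,0,.06],YJ)"
```

```text
time_s: 18.27
eef_pos: [0.5441, 0.2847, 0.0406]
eef_rot: [-0.044, 0.999, 0.0, 0.001]
contact_force: [0.7, 0.6, -0.1]
gripper_width: 0.8
move [-0.05  0.03 -0.09] turn 0.2
time_s: 18.9
eef_pos: [0.5439, 0.2845, 0.0403]
eef_rot: [-0.044, 0.999, 0.0, 0.001]
contact_force: [-0.1, 0.2, 6.8]
gripper_width: 0.658
time_s: 19.52
eef_pos: [0.5448, 0.285, 0.1419]
eef_rot: [-0.044, 0.999, 0.001, 0.002]
contact_force: [0.7, -0.2, -0.1]
gripper_width: 0.656
[ 0.49353563 -0.03567933  0.06700748]
move [  7.91 -31.5    1.39] turn 12.3
```

```bash

python3 -m crank '[2,-6,0,6,4,-12,0,12.3,6,-18,0,12.3,7.9,-24,0,12.3,7.9,-28,0,12.3]'
python3 -m crank '[0,0,0,0,0,0,0,0]'
python3 -c "
from h import *
p=D(-46,0.7,21.7)
f=snap('wrist','w8.png')
to(p+[0,0,.02],YJ);to(p,YJ)"
```

```text
time_s: 20.15
eef_pos: [0.4862, -0.0049, 0.138]
eef_rot: [0.065, 0.998, -0.001, -0.002]
contact_force: [0.2, 0.4, 0.4]
gripper_width: 0.651
time_s: 20.4
eef_pos: [0.4884, -0.0012, 0.1386]
eef_rot: [0.064, 0.998, 0.0, -0.001]
contact_force: [0.5, 0.3, -0.4]
gripper_width: 0.651
move [-0.94 -3.44  5.17] turn 0.1
move [-0.95 -3.44  7.17] turn 0.1
```

View pics/w8.png

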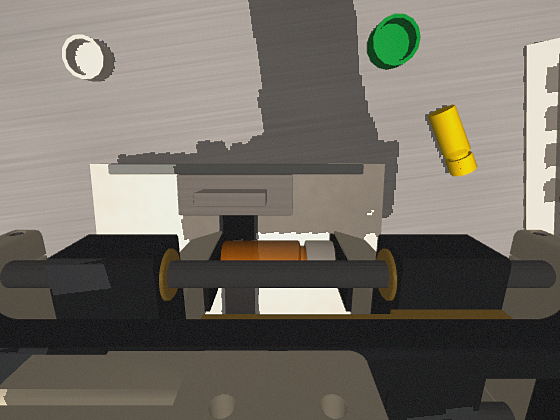

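```bash

python3 -m crank '[-0.9,-3.4,0,0,-0.9,-3.4,4,0,-0.9,-3.4,5.2,0,-0.9,-3.4,5.2,0,-0.9,-3.4,5.2,0]'
python3 -c "
from h import *
p=D(-46,0.7,21.7)
to(p,YJ)"
```

```text
time_s: 21.08
eef_pos: [0.4943, -0.0356, 0.0881]
eef_rot: [0.063, 0.998, 0.0, 0.001]
contact_force: [-0.6, -0.5, 1.2]
gripper_width: 0.651
move [ 0.08 -0.02  2.11] turn 0.1
```

```bash

python3 -m crank '[0.1,0,1.5,0,0.1,0,2.1,0,0.1,0,2.1,0,0.1,0,2.1,0]'
python3 -c "
from h import *
s=arm.observe();print(inD(s['eef_pos']),s['contact_force'])"
python3 -m crank '[0,0,0,0,0,0,0,0,0,0,0,0,0,0,0,0]' 0.25
python3 -m crank '[0,0,-2,0,0,0,-5,0,0,0,-9,0,-8,0,-15,0,-8,0,-15,0]'
python3 -m crank '[0,0,0,0,0,0,0,0]'
cat > vd.py <<'E'
from h import *
import sys
f=snap('wrist',sys.argv[1]);P=cloud(f)
Q=inD(P.reshape(-1,3)).reshape(P.shape);x,y,h=[Q[...,i] for i in range(3)]
m=(x>-58)&(x<100)&(abs(y)<55)&(h>14)&(h<26)
n,l,st,c=cv2.connectedComponentsWithStats(m.astype(np.uint8))
for i in range(1,n):
    if st[i,4]>100:
        q=Q[l==i];r=cv2.minAreaRect(q[:,:2].astype(np.float32));print(st[i,4],c[i].round(),np.array(r[0]).round(1),np.array(r[1]).round(1),round(r[2],2),np.percentile(q[:,2],95).round(1))
m=(abs(x+74.5)<30)&(abs(y)<70)&(h>30)&(h<46)
if m.any(): q=Q[m];r=cv2.minAreaRect(q[:,:2].astype(np.float32));print('fin',np.array(r[0]).round(1),np.array(r[1]).round(1),round(r[2],2))
m=(x>-100)&(x<-56)&(abs(y)<60)&(h>12.5)&(h<15.5)
if m.any(): q=Q[m];print('base',np.percentile(q[:,0],[0.5,99.5]).round(1),np.percentile(q[:,1],[.5,99.5]).round(1))
E
python3 vd.py w9.png
```

```text
time_s: 21.58
eef_pos: [0.4942, -0.0365, 0.0667]
eef_rot: [0.064, 0.998, 0.0, 0.002]
contact_force: [4.7, -0.6, -1.2]
gripper_width: 0.652
[-45.22946358  -0.05617609  21.34472686] [ 4.71630119 -0.61871951 -1.15804481]
time_s: 22.08
eef_pos: [0.4941, -0.0369, 0.0669]
eef_rot: [0.064, 0.998, -0.0, 0.002]
contact_force: [3.9, 0.1, 0.6]
gripper_width: 0.747
time_s: 22.7
eef_pos: [0.5728, -0.047, 0.2182]
eef_rot: [0.064, 0.998, -0.0, 0.0]
contact_force: [0.4, 1.1, -1.0]
gripper_width: 0.752
time_s: 22.95
eef_pos: [0.5696, -0.0465, 0.2148]
eef_rot: [0.064, 0.998, -0.0, -0.002]
contact_force: [-0.9, -0.4, 0.0]
gripper_width: 0.745
1451 [276. 121.] [-45.1  -6.9] [73.5 24.5] 89.85 22.3
fin [-70.1   1.1] [10.  48.9] 0.1
base [-85.9 -56.3] [-44.1  45. ]
```

View pics/w9.png

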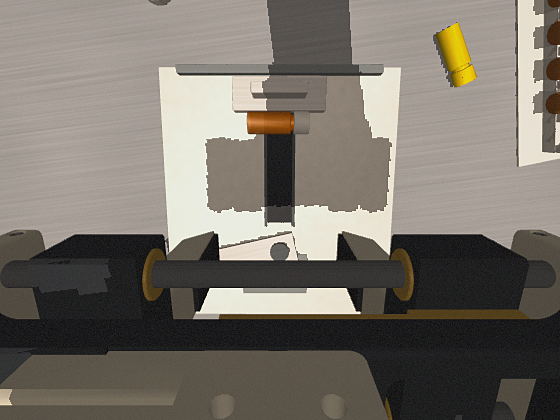

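```bash
python3 -c "
from h import *
p=D(-72.5,0.9,37)
to(p+[0,0,.03],YJ);to(p,YJ)"
```

```text
move [10.41  0.11 10.56] turn -0.0
move [10.39  0.11 13.56] turn -0.0
```

```bash

python3 -m crank '[6,0.1,2,0,10.4,0.1,6,0,10.4,0.1,10,0,10.4,0.1,10.5,0,10.4,0.1,10.5,0]'
python3 -m crank '[0,0,0,0]'
python3 -c "
from h import *
p=D(-72.5,0.9,37)
to(p,YJ);f=snap('wrist','w10.png')"
```

```text
time_s: 23.62
eef_pos: [0.4689, -0.0324, 0.1115]
eef_rot: [0.063, 0.998, 0.0, -0.0]
contact_force: [0.1, -0.8, 0.0]
gripper_width: 0.749
time_s: 23.75
eef_pos: [0.4703, -0.0325, 0.1125]
eef_rot: [0.064, 0.998, 0.0, 0.001]
contact_force: [-0.1, 0.3, 0.3]
gripper_width: 0.75
move [ 0.45 -0.02  3.31] turn -0.0
```

View pics/w10.png

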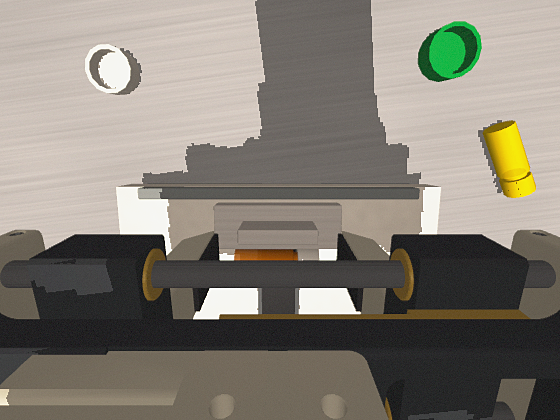

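```bash

python3 -m crank '[0.45,0,1.5,0,0.45,0,3,0,0.45,0,3.3,0,0.45,0,3.3,0]'
python3 -m crank '[0,0,0,0,0,0,0,0,0,0,0,0,0,0,0,0,0,0,0,0]' 1 12
python3 -m crank '[0.2,0,0.02,0,0.4,0,0.04,0,0.5,0,0.04,0,0.5,0,0.04,0]'
python3 -c "
from h import *
s=arm.observe();print(inD(s['eef_pos']),s['contact_force'])"
```

```text
time_s: 24.3
eef_pos: [0.4646, -0.0319, 0.0782]
eef_rot: [0.064, 0.998, 0.0, -0.0]
contact_force: [-0.4, 0.2, 0.0]
gripper_width: 0.748
time_s: 24.92
eef_pos: [0.4647, -0.0319, 0.0786]
eef_rot: [0.064, 0.998, -0.0, 0.0]
contact_force: [-0.5, -0.4, 4.9]
gripper_width: 0.544
time_s: 25.42
eef_pos: [0.461, -0.0314, 0.0783]
eef_rot: [0.064, 0.998, 0.0, 0.002]
contact_force: [4.0, -0.9, 0.5]
gripper_width: 0.545
[-77.4862531    1.01082668  36.34988385] [ 4.03594868 -0.92453972  0.45333022]
```

```bash

python3 -m crank '[0.15,0,0,0,0.2,0,0,0,0.2,0,0,0,0.2,0,0,0]'
python3 -m crank '[0.1,0,0,0,0,0,0,0,0,0,0,0,0,0,0,0]' 0.25
python3 -m crank '[0,0,-4,0,0,0,-8,0,-6,0,-12,0,-9,0,-14,0,-9,0,-14,0]'
python3 -m crank '[0,0,0,0,0,0,0,0]'
python3 vd.py w11.png
```

```text
time_s: 25.92
eef_pos: [0.46, -0.0313, 0.0787]
eef_rot: [0.064, 0.998, 0.0, 0.002]
contact_force: [6.6, -0.1, 1.5]
gripper_width: 0.541
time_s: 26.42
eef_pos: [0.457, -0.031, 0.0777]
eef_rot: [0.064, 0.998, 0.0, -0.0]
contact_force: [0.5, 0.5, 0.7]
gripper_width: 0.75
time_s: 27.05
eef_pos: [0.5505, -0.0428, 0.2202]
eef_rot: [0.064, 0.998, 0.0, 0.003]
contact_force: [-0.3, 1.1, 0.0]
gripper_width: 0.75
time_s: 27.3
eef_pos: [0.5448, -0.0422, 0.2166]
eef_rot: [0.063, 0.998, -0.0, -0.002]
contact_force: [0.6, -0.7, -0.5]
gripper_width: 0.747
1300 [277. 144.] [-47.2  -0.3] [21.5 60. ] 0.01 22.5
fin [-73.8   0.8] [49.6 10.2] 89.86
base [-89.5 -56.9] [-44.1  44.9]
```

View pics/w11.png

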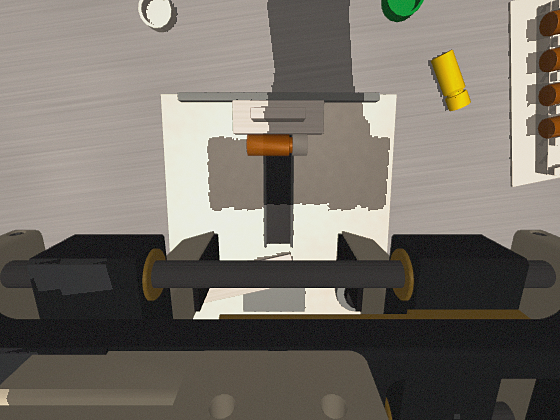

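```bash
python3 -c "
from h import *
to([0.511,0.282,0.15],np.pi/2+.084)"
```

```text
move [ 7.46 31.74  6.69] turn -12.1
```

```bash

python3 -m crank '[1,6,0,-6,3,12,0,-12,5,18,0,-12,7.5,24,0,-12,7.5,29.5,3,-12]' 0.2
python3 -m crank '[0,0,0,0]'
python3 -c "
from h import *
to([0.511,0.282,0.10],np.pi/2+.084)"
```

```text
time_s: 27.98
eef_pos: [0.5088, 0.2595, 0.1911]
eef_rot: [-0.042, 0.999, 0.001, 0.002]
contact_force: [1.8, -0.2, -0.2]
gripper_width: 0.801
time_s: 28.1
eef_pos: [0.5057, 0.2617, 0.1869]
eef_rot: [-0.045, 0.999, 0.001, -0.003]
contact_force: [-0.2, -1.1, -0.3]
gripper_width: 0.8
move [-0.76  1.96  8.69] turn 0.4
```

```bash

python3 -m crank '[-0.7,2,4,0.4,-0.7,2,8.7,0.4,-0.7,2,8.7,0.4,-0.7,2,8.7,0.4,-0.7,2,8.7,0.4]'
python3 vi.py w12.png
python3 -c "
from h import *
to([0.511,0.282,0.042],np.pi/2+.084)"
```

```text
time_s: 28.72
eef_pos: [0.5163, 0.2774, 0.1048]
eef_rot: [-0.037, 0.999, 0.001, 0.002]
contact_force: [-0.2, 0.6, 0.3]
gripper_width: 0.802
3072 [284.  68.] [410.7 273.5] [21.2 59.9] 5.38 0.043
2689 [284. 121.] [444.4 276.5] [20.6 59.9] 4.2 0.043
2365 [284. 170.] [477.5 279.3] [21.  59.8] 4.01 0.0429
2094 [284. 215.] [511.4 282.1] [20.1 59.6] 4.42 0.0428
move [0.51 0.49 6.27] turn -0.5
```

```bash

python3 -m crank '[0.5,0.5,2,-0.5,0.5,0.5,3,-0.5,0.5,0.5,3.5,-0.5,0.5,0.5,3.5,-0.5]'
python3 -c "
from h import *
to([0.511,0.282,0.0415],np.pi/2+.084)"
```

```text
time_s: 29.28
eef_pos: [0.5097, 0.2815, 0.0675]
eef_rot: [-0.042, 0.999, -0.0, 0.0]
contact_force: [0.5, 0.3, -0.2]
gripper_width: 0.804
move [-0.13  0.04  2.6 ] turn -0.0
```

```bash

python3 -m crank '[-0.1,0,2,0,-0.1,0,2.6,0,-0.1,0,2.6,0]'
python3 -m crank '[0,0,0,0,0,0,0,0,0,0,0,0,0,0,0,0,0,0,0,0]' 1 15
python3 -m crank '[0,0,0,0,0,0,-4,0,0,0,-7,0,0,0,-9,0,0,0,-9,0]'
python3 -m crank '[0,0,0,0]'
python3 -c "
from h import *
to(D(-23,0.7,21.8)+[0,0,.05],YJ)"
```

```text
time_s: 29.65
eef_pos: [0.5097, 0.2814, 0.0403]
eef_rot: [-0.042, 0.999, -0.0, -0.001]
contact_force: [-0.3, 0.5, -0.0]
gripper_width: 0.798
time_s: 30.28
eef_pos: [0.5107, 0.282, 0.0418]
eef_rot: [-0.042, 0.999, 0.0, 0.0]
contact_force: [1.0, -0.3, 2.0]
gripper_width: 0.649
time_s: 30.9
eef_pos: [0.5113, 0.2823, 0.1328]
eef_rot: [-0.042, 0.999, 0.001, 0.001]
contact_force: [0.5, -0.5, -0.2]
gripper_width: 0.651
time_s: 31.02
eef_pos: [0.5098, 0.2813, 0.1303]
eef_rot: [-0.042, 0.999, -0.0, -0.001]
contact_force: [-0.1, 0.2, -1.1]
gripper_width: 0.652
move [  2.03 -31.93   1.11] turn 12.1
```

```bash

python3 -m crank '[0,-6,0,6,1,-12,0,12,2,-18,0,12,2,-24,0,12,2,-30,0,12]'
python3 -m crank '[0,0,0,0,0,0,0,0]'
python3 -c "
from h import *
to(D(-23,0.7,22.5)+[0,0,.02],YJ)"
```

```text
time_s: 31.65
eef_pos: [0.5145, -0.0206, 0.1301]
eef_rot: [0.063, 0.998, -0.0, -0.001]
contact_force: [1.1, -0.2, -0.3]
gripper_width: 0.651
time_s: 31.9
eef_pos: [0.5148, -0.0184, 0.1303]
eef_rot: [0.063, 0.998, 0.0, -0.001]
contact_force: [1.3, 0.8, -0.6]
gripper_width: 0.655
move [-0.39 -1.99  4.01] turn 0.0
```

```bash

python3 -m crank '[-0.4,-2,1,0,-0.4,-2,3.5,0,-0.4,-2,4,0,-0.4,-2,4,0]'
python3 -c "
from h import *
to(D(-23,0.7,22.5),YJ);f=snap('wrist','w13.png')"
```

```text
time_s: 32.4
eef_pos: [0.5167, -0.0385, 0.0909]
eef_rot: [0.062, 0.998, 0.0, -0.001]
contact_force: [0.4, 0.3, 0.9]
gripper_width: 0.652
move [ 0.05 -0.01  2.07] turn 0.2
```

View pics/w13.png

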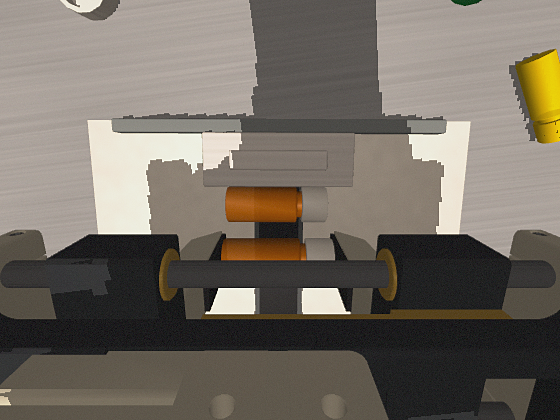

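```bash

python3 -m crank '[0,0,1.2,0,0,0,2,0,0,0,2.1,0,0,0,2.1,0]'
python3 -c "
from h import *
s=arm.observe();print(inD(s['eef_pos']),s['contact_force'])"
python3 -m crank '[0,0,0,0,0,0,0,0,0,0,0,0,0,0,0,0]' 0.25
python3 -m crank '[0,0,-2,0,0,0,-5,0,0,0,-9,0,-5,0,-14,0,-5,0,-14,0]'
python3 -m crank '[0,0,0,0,0,0,0,0]'
python3 vd.py w14.png
python3 -c "
from h import *
to([0.4774,0.279,0.15],np.pi/2+.084)"
```

```text
time_s: 32.95
eef_pos: [0.5171, -0.0391, 0.0704]
eef_rot: [0.063, 0.998, 0.0, -0.0]
contact_force: [-0.7, 0.4, -1.1]
gripper_width: 0.651
[-21.98501435   0.35486903  22.56271391] [-0.7035278   0.4344242  -1.08452985]
time_s: 33.45
eef_pos: [0.5172, -0.0391, 0.0706]
eef_rot: [0.063, 0.998, 0.0, 0.0]
contact_force: [-0.3, 0.2, 0.4]
gripper_width: 0.748
time_s: 34.08
eef_pos: [0.5714, -0.0458, 0.2146]
eef_rot: [0.063, 0.998, 0.0, 0.005]
contact_force: [-0.5, 1.4, 0.0]
gripper_width: 0.747
time_s: 34.33
eef_pos: [0.5647, -0.0452, 0.2087]
eef_rot: [0.063, 0.998, -0.0, -0.002]
contact_force: [-0.3, 0.0, 0.4]
gripper_width: 0.753
2754 [277. 135.] [-35.9  -0.1] [43.1 60. ] 0.1 22.4
fin [-73.4   0.9] [10.  49.3] 0.14
base [-89.1 -56.4] [-44.  45.]
move [12.69 31.07  5.91] turn -12.0
```

View pics/w14.png

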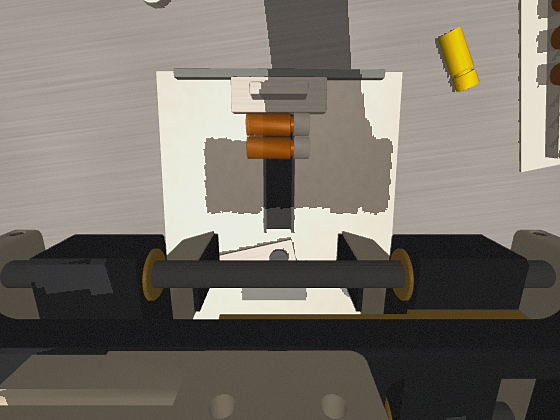

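```bash

python3 -m crank '[2,6,0,-6,5,12,0,-12,8,18,0,-12,11,23,0,-12,12.7,28,2,-12]' 0.2
python3 -m crank '[0,0,0,0,0,0,0,0]'
python3 -c "
from h import *
to([0.4774,0.279,0.07],np.pi/2+.084)"
```

```text
time_s: 35.0
eef_pos: [0.4745, 0.25, 0.1907]
eef_rot: [-0.042, 0.999, 0.0, 0.001]
contact_force: [0.8, -0.5, -0.1]
gripper_width: 0.801
time_s: 35.25
eef_pos: [0.4749, 0.2475, 0.1894]
eef_rot: [-0.042, 0.999, -0.001, -0.001]
contact_force: [0.7, 0.4, -0.1]
gripper_width: 0.799
move [-0.54  3.13 11.94] turn 0.0
```

```bash

python3 -m crank '[-0.5,3.1,3,0,-0.5,3.1,8,0,-0.5,3.1,11.9,0,-0.5,3.1,11.9,0,-0.5,3.1,11.9,0]'
python3 -c "
from h import *
to([0.4774,0.279,0.0415],np.pi/2+.084)"
```

```text
time_s: 35.88
eef_pos: [0.4794, 0.2789, 0.0727]
eef_rot: [-0.041, 0.999, 0.0, 0.001]
contact_force: [0.3, 0.8, -0.1]
gripper_width: 0.8
move [0.21 0.02 3.12] turn -0.1
```

```bash

python3 -m crank '[0.2,0,2,0,0.2,0,3.1,0,0.2,0,3.1,0,0.2,0,3.1,0]'
python3 -m crank '[0,0,0,0,0,0,0,0,0,0,0,0,0,0,0,0,0,0,0,0]' 1 15
python3 -m crank '[0,0,0,0,0,0,-4,0,0,0,-7,0,0,0,-9,0,0,0,-9,0]'
python3 -m crank '[0,0,0,0]'
python3 -c "
from h import *
to(D(-1.5,0.7,22)+[0,0,.05],YJ)"
```

```text
time_s: 36.38
eef_pos: [0.4769, 0.2798, 0.0414]
eef_rot: [-0.042, 0.999, 0.0, 0.001]
contact_force: [0.7, 0.6, 0.4]
gripper_width: 0.798
time_s: 37.0
eef_pos: [0.4765, 0.2797, 0.0409]
eef_rot: [-0.042, 0.999, 0.0, 0.0]
contact_force: [-0.0, -1.5, 5.1]
gripper_width: 0.653
time_s: 37.62
eef_pos: [0.4771, 0.28, 0.1316]
eef_rot: [-0.042, 0.999, 0.001, 0.001]
contact_force: [0.2, -0.3, 0.1]
gripper_width: 0.648
time_s: 37.75
eef_pos: [0.4755, 0.2789, 0.1294]
eef_rot: [-0.042, 0.999, -0.0, -0.001]
contact_force: [-0.1, -0.7, -0.8]
gripper_width: 0.653
move [ -3.48 -32.43   0.77] turn 12.1
```

```bash

python3 -m crank '[0,-6,0,6,-1,-12,0,12,-2,-18,0,12,-3.4,-24,0,12,-3.4,-30,0,12]'
python3 -m crank '[0,0,0,0,0,0,0,0]'
python3 -c "
from h import *
to(D(-1.5,0.7,22)+[0,0,.02],YJ)"
```

```text
time_s: 38.38
eef_pos: [0.5354, -0.0185, 0.1292]
eef_rot: [0.063, 0.998, 0.0, -0.001]
contact_force: [-0.2, -0.2, -1.3]
gripper_width: 0.648
time_s: 38.62
eef_pos: [0.5343, -0.0164, 0.1292]
eef_rot: [0.063, 0.998, 0.0, -0.001]
contact_force: [-0.3, 0.8, -0.6]
gripper_width: 0.649
move [-0.63 -2.43  3.72] turn 0.0
```

```bash

python3 -m crank '[-0.6,-2.4,0,0,-0.6,-2.4,2,0,-0.6,-2.4,3.7,0,-0.6,-2.4,3.7,0,-0.6,-2.4,3.7,0]'
python3 -c "
from h import *
to(D(-1.5,0.7,22),YJ);f=snap('wrist','w15.png')"
```

```text
time_s: 39.25
eef_pos: [0.5383, -0.0401, 0.0935]
eef_rot: [0.062, 0.998, 0.0, -0.0]
contact_force: [-0.2, -0.9, 0.1]
gripper_width: 0.654
move [ 0.07 -0.13  2.15] turn 0.2
```

View pics/w15.png

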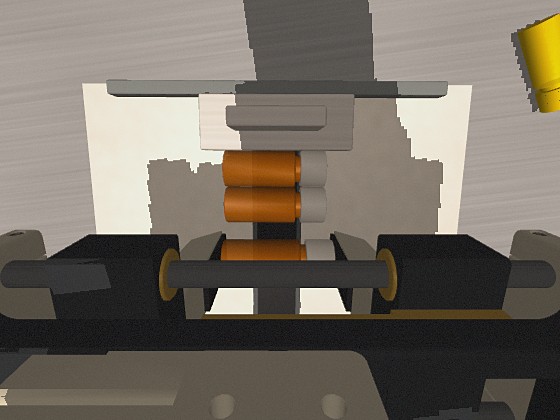

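```bash

python3 -m crank '[0,-0.1,1.2,0,0,-0.1,2,0,0,-0.1,2.1,0,0,-0.1,2.1,0]'
python3 -c "
from h import *
s=arm.observe();print(inD(s['eef_pos']),s['contact_force'])"
python3 -m crank '[0,0,0,0,0,0,0,0,0,0,0,0,0,0,0,0]' 0.25
python3 -m crank '[0,0,-2,0,0,0,-5,0,0,0,-9,0,-3,0,-14,0,-3,0,-14,0]'
python3 -m crank '[0,0,0,0,0,0,0,0]'
python3 vd.py w16.png
python3 -c "
from h import *
to([0.444,0.2765,0.15],np.pi/2+.084)"
```

```text
time_s: 39.8
eef_pos: [0.538, -0.0422, 0.0723]
eef_rot: [0.063, 0.998, 0.0, -0.0]
contact_force: [0.3, -0.0, -0.3]
gripper_width: 0.653
[-0.80448242 -0.06434124 22.2856797 ] [ 0.28637567 -0.01116858 -0.28479682]
time_s: 40.3
eef_pos: [0.5381, -0.0422, 0.0726]
eef_rot: [0.063, 0.998, 0.0, 0.0]
contact_force: [0.1, 0.2, 0.2]
gripper_width: 0.748
time_s: 40.92
eef_pos: [0.5727, -0.0462, 0.2174]
eef_rot: [0.063, 0.998, -0.0, 0.005]
contact_force: [0.1, -1.1, 1.6]
gripper_width: 0.748
time_s: 41.18
eef_pos: [0.5662, -0.0458, 0.2109]
eef_rot: [0.063, 0.998, 0.0, -0.002]
contact_force: [-0.2, 0.1, 0.2]
gripper_width: 0.75
3969 [277. 144.] [-24.8  -0.2] [63.8 60.1] 0.02 22.3
fin [-73.6   0.9] [49.9 10.2] 89.99
base [-89.5 -56.6] [-43.7  45.1]
move [16.15 30.45  6.14] turn -12.0
```

View pics/w16.png

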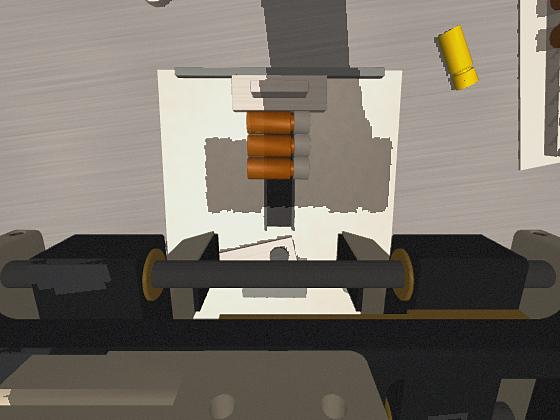

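```bash

python3 -m crank '[3,6,0,-6,7,12,0,-12,11,17,0,-12,14,22,0,-12,16,27,2,-12]' 0.2
python3 -m crank '[0,0,0,0,0,0,0,0]'
python3 -c "
from h import *
to([0.444,0.2765,0.07],np.pi/2+.084)"
```

```text
time_s: 41.85
eef_pos: [0.4434, 0.2384, 0.1944]
eef_rot: [-0.042, 0.999, 0.0, 0.001]
contact_force: [0.7, -0.7, 0.5]
gripper_width: 0.799
time_s: 42.1
eef_pos: [0.4438, 0.2363, 0.1933]
eef_rot: [-0.042, 0.999, -0.001, -0.001]
contact_force: [0.5, -0.6, 0.2]
gripper_width: 0.8
move [-0.39  4.02 12.32] turn 0.0
```

```bash

python3 -m crank '[-0.4,4,3,0,-0.4,4,8,0,-0.4,4,12.3,0,-0.4,4,12.3,0,-0.4,4,12.3,0]'
python3 -c "
from h import *
to([0.444,0.2765,0.0415],np.pi/2+.084)"
```

```text
time_s: 42.72
eef_pos: [0.4463, 0.2765, 0.0723]
eef_rot: [-0.041, 0.999, 0.0, 0.001]
contact_force: [0.5, 0.4, 0.1]
gripper_width: 0.804
move [0.23 0.02 3.08] turn -0.1
```

```bash

python3 -m crank '[0.2,0,2,0,0.2,0,3.1,0,0.2,0,3.1,0,0.2,0,3.1,0]'
python3 -m crank '[0,0,0,0,0,0,0,0,0,0,0,0,0,0,0,0,0,0,0,0]' 1 15
python3 -m crank '[0,0,0,0,0,0,-4,0,0,0,-7,0,0,0,-9,0,0,0,-9,0]'
python3 -m crank '[0,0,0,0]'
python3 -c "
from h import *
to(D(20,0.7,22)+[0,0,.05],YJ)"
```

```text
time_s: 43.22
eef_pos: [0.4437, 0.2772, 0.0411]
eef_rot: [-0.042, 0.999, 0.0, 0.001]
contact_force: [0.1, -0.6, 0.7]
gripper_width: 0.8
time_s: 43.85
eef_pos: [0.4433, 0.2771, 0.0405]
eef_rot: [-0.042, 0.999, 0.0, 0.0]
contact_force: [-0.8, -0.3, 6.0]
gripper_width: 0.654
time_s: 44.48
eef_pos: [0.4438, 0.2774, 0.1312]
eef_rot: [-0.042, 0.999, 0.001, 0.001]
contact_force: [0.3, -0.2, -0.8]
gripper_width: 0.652
time_s: 44.6
eef_pos: [0.4424, 0.2764, 0.1291]
eef_rot: [-0.042, 0.999, -0.0, -0.001]
contact_force: [0.9, 0.3, -0.3]
gripper_width: 0.651
move [ -8.89 -32.9    0.51] turn 12.1
```

```bash

python3 -m crank '[-1,-6,0,6,-3,-12,0,12,-5,-18,0,12,-7,-24,0,12,-8.8,-29.5,0,12]'
python3 -m crank '[0,0,0,0,0,0,0,0]'
python3 -c "
from h import *
to(D(20,0.7,22)+[0,0,.02],YJ)"
```

```text
time_s: 45.22
eef_pos: [0.5551, -0.0117, 0.1286]
eef_rot: [0.063, 0.998, -0.0, -0.001]
contact_force: [-0.2, 0.4, -0.4]
gripper_width: 0.653
time_s: 45.48
eef_pos: [0.5543, -0.0095, 0.1286]
eef_rot: [0.063, 0.998, 0.0, -0.001]
contact_force: [-0.3, 0.1, -0.6]
gripper_width: 0.657
move [-0.87 -3.38  3.44] turn 0.0
```

```bash

python3 -m crank '[-0.9,-3.4,0,0,-0.9,-3.4,2,0,-0.9,-3.4,3.4,0,-0.9,-3.4,3.4,0,-0.9,-3.4,3.4,0]'
python3 -c "
from h import *
to(D(20,0.7,22),YJ);f=snap('wrist','w17.png')"
```

```text
time_s: 46.1
eef_pos: [0.5602, -0.0432, 0.0963]
eef_rot: [0.062, 0.998, 0.0, -0.0]
contact_force: [-0.3, -0.3, -0.2]
gripper_width: 0.653
move [ 0.14 -0.1   2.21] turn 0.2
```

View pics/w17.png

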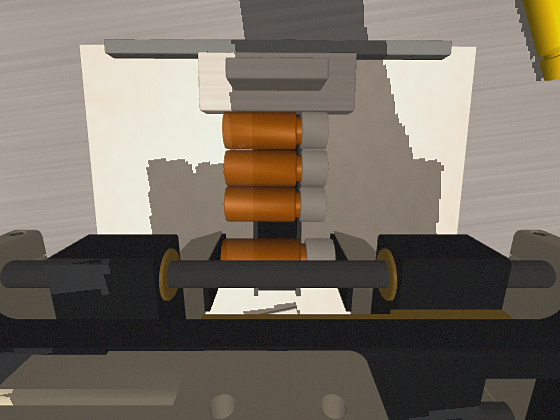

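```bash

python3 -m crank '[0.1,-0.1,1.2,0,0.1,-0.1,2,0,0.1,-0.1,2.1,0,0.1,-0.1,2.1,0]'
python3 -c "
from h import *
s=arm.observe();print(inD(s['eef_pos']),s['contact_force'])"
python3 -m crank '[0,0,0,0,0,0,0,0,0,0,0,0,0,0,0,0]' 0.25
python3 -m crank '[0,0,-2,0,0,0,-5,0,0,0,-9,0,-2,0,-14,0,-2,0,-14,0]'
python3 -m crank '[0,0,0,0,0,0,0,0]'
python3 vd.py w18.png
python3 -c "
from h import *
to([0.4104,0.2735,0.15],np.pi/2+.084)"
```

```text
time_s: 46.65
eef_pos: [0.5589, -0.0454, 0.0749]
eef_rot: [0.063, 0.998, 0.0, -0.0]
contact_force: [0.0, 0.5, 0.4]
gripper_width: 0.651
[20.52884049 -0.60391093 22.68294689] [0.0237425  0.46011001 0.40125263]
time_s: 47.15
eef_pos: [0.5591, -0.0454, 0.0752]
eef_rot: [0.063, 0.998, -0.0, 0.0]
contact_force: [-0.1, -0.7, 0.5]
gripper_width: 0.749
time_s: 47.78
eef_pos: [0.5831, -0.0481, 0.2199]
eef_rot: [0.063, 0.998, -0.0, 0.005]
contact_force: [-0.2, 0.4, 0.2]
gripper_width: 0.749
time_s: 48.02
eef_pos: [0.5773, -0.0479, 0.2134]
eef_rot: [0.063, 0.998, 0.0, -0.002]
contact_force: [-0.6, 0.2, 0.9]
gripper_width: 0.749
2740 [278. 121.] [-36.    0.1] [43.1 60.1] 0.05 22.4
2502 [278. 167.] [ 7.9 -0.6] [41.  60.3] 0.06 22.4
fin [-73.7   0.8] [10.7 49.2] 0.05
base [-89.1 -56.4] [-44.1  45. ]
move [20.57 29.79  6.41] turn -12.0
```

View pics/w18.png

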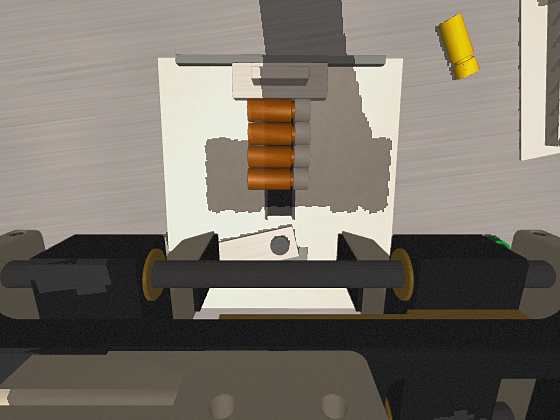

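```bash

python3 -m crank '[4,6,0,-6,9,12,0,-12,13,17,0,-12,17,21,0,-12,20.5,26,2,-12]' 0.2
python3 -m crank '[0,0,0,0,0,0,0,0]'
python3 -c "
from h import *
to([0.4104,0.2735,0.07],np.pi/2+.084)"
```

```text
time_s: 48.7
eef_pos: [0.4171, 0.219, 0.2002]
eef_rot: [-0.042, 0.999, -0.0, 0.001]
contact_force: [0.9, 1.2, 0.3]
gripper_width: 0.799
time_s: 48.95
eef_pos: [0.418, 0.2171, 0.1996]
eef_rot: [-0.042, 0.999, -0.0, -0.001]
contact_force: [0.1, -1.0, 0.2]
gripper_width: 0.799
move [ 0.26  5.69 12.95] turn 0.0
```

```bash

python3 -m crank '[0.3,5.7,3,0,0.3,5.7,8,0,0.3,5.7,12.9,0,0.3,5.7,12.9,0,0.3,5.7,12.9,0]'
python3 -c "
from h import *
to([0.4104,0.2735,0.0415],np.pi/2+.084)"
```

```text
time_s: 49.58
eef_pos: [0.4119, 0.2739, 0.0723]
eef_rot: [-0.041, 0.999, 0.0, 0.0]
contact_force: [0.4, -0.1, 0.1]
gripper_width: 0.799
move [ 0.15 -0.02  3.08] turn -0.1
```

```bash

python3 -m crank '[0.1,0,2,0,0.1,0,3.1,0,0.1,0,3.1,0,0.1,0,3.1,0]'
python3 -m crank '[0,0,0,0,0,0,0,0,0,0,0,0,0,0,0,0,0,0,0,0]' 1 15
python3 -m crank '[0,0,0,0,0,0,-4,0,0,0,-7,0,0,0,-9,0,0,0,-9,0]'
python3 -m crank '[0,0,0,0]'
python3 -c "
from h import *
to(D(41.5,1,22)+[0,0,.05],YJ)"
```

```text
time_s: 50.08
eef_pos: [0.4103, 0.2744, 0.0412]
eef_rot: [-0.042, 0.999, 0.0, 0.001]
contact_force: [0.4, -0.1, 0.3]
gripper_width: 0.8
time_s: 50.7
eef_pos: [0.4099, 0.2743, 0.0406]
eef_rot: [-0.042, 0.999, 0.0, 0.0]
contact_force: [-0.3, -1.0, 5.6]
gripper_width: 0.655
time_s: 51.32
eef_pos: [0.4104, 0.2746, 0.1313]
eef_rot: [-0.042, 0.999, 0.001, 0.001]
contact_force: [0.1, -0.8, -0.7]
gripper_width: 0.652
time_s: 51.45
eef_pos: [0.4091, 0.2736, 0.1293]
eef_rot: [-0.042, 0.999, -0.0, -0.001]
contact_force: [0.1, -1.2, -0.3]
gripper_width: 0.654
move [-14.34 -33.32   0.3 ] turn 12.1
```

```bash

python3 -m crank '[-2,-5.7,0,6,-5,-11,-0.5,12,-8,-16,-0.5,12,-11,-21,-0.5,12,-14,-26,-0.5,12]'
python3 -m crank '[0,0,0,0,0,0,0,0]'
python3 -c "
from h import *
to(D(41.5,1,22)+[0,0,.02],YJ)"
```

```text
time_s: 52.08
eef_pos: [0.5709, 0.0251, 0.1336]
eef_rot: [0.063, 0.998, -0.0, -0.001]
contact_force: [0.8, 1.1, -0.3]
gripper_width: 0.649
time_s: 52.32
eef_pos: [0.5697, 0.027, 0.1336]
eef_rot: [0.063, 0.998, 0.0, -0.002]
contact_force: [-0.3, 1.1, -0.3]
gripper_width: 0.653
move [-1.95 -7.16  3.71] turn 0.1
```

```bash

python3 -m crank '[-1.5,-5,0,0,-1.9,-7.1,0,0,-1.9,-7.1,2,0,-1.9,-7.1,3.5,0,-1.9,-7.1,3.6,0]'
python3 -m crank '[0,0,0,0,0,0,0,0]'
python3 -c "
from h import *
to(D(41.5,1,22),YJ);f=snap('wrist','w19.png')"
```

```text
time_s: 52.95
eef_pos: [0.5788, -0.0434, 0.0969]
eef_rot: [0.061, 0.998, 0.001, -0.002]
contact_force: [0.3, 0.5, 0.0]
gripper_width: 0.652
time_s: 53.2
eef_pos: [0.5813, -0.0454, 0.0997]
eef_rot: [0.062, 0.998, 0.0, 0.0]
contact_force: [-0.5, 0.2, 0.1]
gripper_width: 0.656
move [ 0.13 -0.13  2.33] turn 0.1
```

View pics/w19.png

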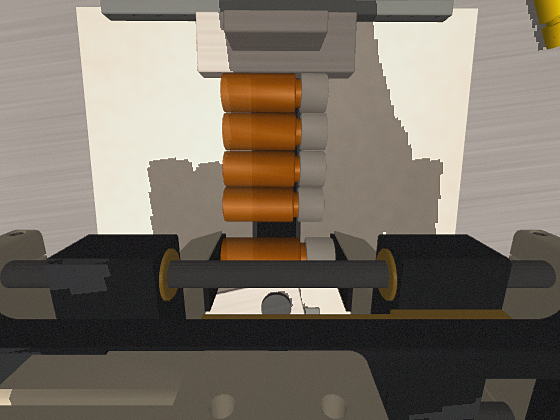

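```bash

python3 -m crank '[0.1,-0.1,1.2,0,0.1,-0.1,2,0,0.1,-0.1,2.3,0,0.1,-0.1,2.3,0]'
python3 -c "
from h import *
s=arm.observe();print(inD(s['eef_pos']),s['contact_force'])"
python3 -m crank '[0,0,0,0,0,0,0,0,0,0,0,0,0,0,0,0]' 0.25
python3 -m crank '[0,0,-2,0,0,0,-5,0,0,0,-9,0,-1,0,-14,0,-1,0,-14,0]'
python3 -m crank '[0,0,0,0,0,0,0,0]'
python3 vd.py w20.png
python3 -c "
from h import *
s=arm.observe();print(s['q'])"
```

```text
time_s: 53.75
eef_pos: [0.5797, -0.047, 0.0759]
eef_rot: [0.063, 0.998, 0.0, -0.0]
contact_force: [1.0, -0.0, -0.1]
gripper_width: 0.654
[41.40752635  0.44755945 21.51664697] [ 1.03803867 -0.0318711  -0.11455202]
time_s: 54.25
eef_pos: [0.5797, -0.0469, 0.0763]
eef_rot: [0.063, 0.998, -0.0, -0.0]
contact_force: [-0.4, 0.7, -0.6]
gripper_width: 0.742
time_s: 54.88
eef_pos: [0.5936, -0.0481, 0.2226]
eef_rot: [0.063, 0.998, -0.0, 0.005]
contact_force: [-0.1, -0.7, -1.4]
gripper_width: 0.754
time_s: 55.12
eef_pos: [0.5885, -0.0482, 0.2151]
eef_rot: [0.063, 0.998, -0.0, -0.001]
contact_force: [-0.2, 0.3, -0.8]
gripper_width: 0.751
1436 [277.  97.] [-47.3  -0.2] [59.8 21.3] 89.93 22.4
1391 [277. 121.] [-24.8   0.2] [20.6 59.9] 0.11 22.4
1304 [277. 144.] [-2.6 -0.3] [20.1 59.7] 0.08 22.3
1265 [276. 167.] [19.2 -0.8] [19.6 59.7] 0.13 22.4
1245 [277. 189.] [40.9  0.1] [20.1 60. ] 0.15 22.4
fin [-73.8   1. ] [10.6 49.2] 0.09
base [-89.2 -56.8] [-44.   45.1]
[ 0.3590393   0.42637875 -0.41618062  1.73387181  0.19647545  1.02531605
  1.31856388]
```

View pics/w20.png

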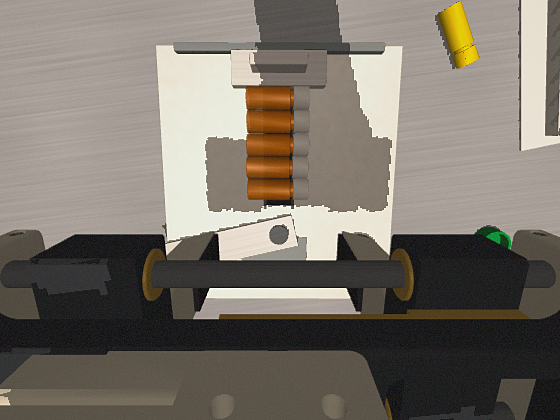

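```bash

python3 -c "
from h import *
to(np.array([0.64,0.03,0.24]),YJ)"
python3 -m crank '[-5,7.5,-2,0,-8,8,-2.5,0,-8,8,-2.5,0,-8,8,-2.5,0]' 1
python3 -m crank '[0,0,0,0,0,0,0,0]'
python3 - <<'E'
from h import *
f=snap('wrist','w21.png');P=cloud(f);Q=inD(P.reshape(-1,3)).reshape(P.shape)
s=arm.observe();print(s['eef_pos'],s['gripper_width'])
x,y,h=[Q[...,i] for i in range(3)]
for lo,hi in((4,8),(8,12),(12,16),(16,20),(20,24),(24,30)):
    m=(x>70)&(x<150)&(y>45)&(y<115)&(h>lo)&(h<hi)
    if m.sum()>5:
        q=Q[m];print(lo,hi,m.sum(),np.median(q[:,2]).round(1),q[:,:2].min(0).round(1),q[:,:2].max(0).round(1),P[m].mean(0).round(4))
E
```

```text
move [-4.13  8.4  -2.52] turn 0.1
time_s: 55.68
eef_pos: [0.6779, 0.0209, 0.2394]
eef_rot: [0.063, 0.998, -0.0, -0.002]
contact_force: [0.5, 0.2, -1.0]
gripper_width: 0.362
time_s: 55.92
eef_pos: [0.6783, 0.02, 0.2411]
eef_rot: [0.063, 0.998, -0.0, -0.0]
contact_force: [-0.2, 0.1, 0.5]
gripper_width: 0.144
[0.6784735  0.02018293 0.24126126] 0.1055043961725436
8 12 710 10.7 [90.2 64.6] [132.6 107.2] [0.66   0.0293 0.0735]
12 16 41 12.3 [93.3 65.9] [130.1 104.8] [0.6588 0.022  0.075 ]
16 20 99 19.4 [98.3 72.4] [125.1  99.3] [0.661  0.0302 0.0822]
20 24 457 21.0 [98.3 73.5] [123.9  99.2] [0.6592 0.0288 0.0838]
```

View pics/w21.png

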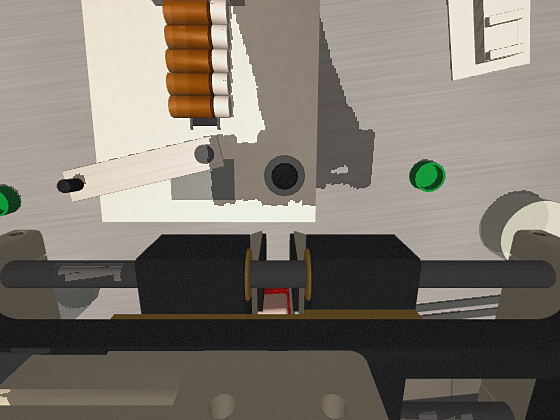

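```bash

python3 -c "
from h import *
to([0.6588,0.0288,0.115],YJ)"
python3 -m crank '[1.9,1,6,0,1.9,1,11,0,1.9,1,12.6,0,1.9,1,12.6,0,1.9,1,12.6,0]'
python3 -c "
from h import *
to([0.6588,0.0288,0.103],YJ)"
```

```text
move [ 2.06  0.61 12.63] turn 0.0
time_s: 56.6
eef_pos: [0.6634, 0.0335, 0.1177]
eef_rot: [0.063, 0.998, 0.0, 0.002]
contact_force: [-0.3, 0.2, 0.8]
gripper_width: 0.006
move [ 0.4  -0.52  1.46] turn 0.1
```

```bash

cat > tc.py <<'E'
from h import *
import sys
for cam in ('top','scene'):
    f=snap(cam,cam+sys.argv[1]);P=cloud(f);Q=inD(P.reshape(-1,3)).reshape(P.shape);x,y,h=[Q[...,i] for i in range(3)]
    m=(x>-110)&(x<-35)&(abs(y)<80)&(h>30)&(h<44)
    if m.sum()>10: q=Q[m];r=cv2.minAreaRect(q[:,:2].astype(np.float32));print(cam,'fin',m.sum(),np.array(r[0]).round(1),np.array(r[1]).round(1),round(r[2],1))
    m=(x>-57)&(x<60)&(abs(y)<60)&(h>16)&(h<26)
    if m.sum()>10: q=Q[m];r=cv2.minAreaRect(q[:,:2].astype(np.float32));print(cam,'vials',m.sum(),np.array(r[0]).round(1),np.array(r[1]).round(1),round(r[2],1))
E
python3 -m crank '[0.4,-0.5,0.8,0,0.4,-0.5,1,0,0.4,-0.5,1,0]'
python3 tc.py _a.png
python3 -c "
from h import *
to([0.6588,0.0288,0.103],YJ)"
```

```text
time_s: 56.98
eef_pos: [0.6568, 0.0288, 0.1053]
eef_rot: [0.063, 0.998, -0.0, -0.0]
contact_force: [-0.3, -0.4, -0.3]
gripper_width: 0.005
top vials 321 [  8.1 -25.8] [101.  39.] 24.6
scene fin 96 [-70.4   0.2] [10.9 51.4] 0.8
scene vials 424 [-14.3  -1. ] [62.2 75.1] 89.7
move [-0.18 -0.01  0.24] turn 0.1
```

View pics/scene_a.png

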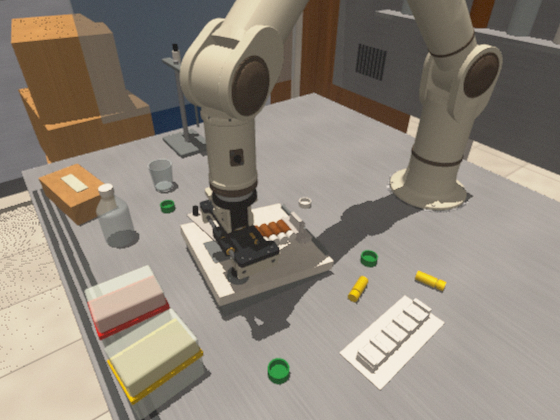

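```bash

python3 -m crank '[-0.15,0,0.4,0,-0.15,0,0.8,0,-0.15,0,0.8,0]'
python3 -c "
from h import *
print(arm.observe()['contact_force'],arm.observe()['eef_pos'])"
python3 -m crank '[0,0,0.4,0,0,0,0.6,0,0,0,0.6,0,0,0,0.6,0]'
```

```text
time_s: 57.45
eef_pos: [0.6589, 0.0291, 0.0976]
eef_rot: [0.063, 0.998, 0.0, 0.0]
contact_force: [-0.4, 0.3, 4.9]
gripper_width: 0.009
[-0.43949573  0.30731601  4.92408165] [0.65886488 0.02905925 0.09760325]
time_s: 57.95
eef_pos: [0.6593, 0.0292, 0.0964]
eef_rot: [0.063, 0.998, -0.001, 0.001]
contact_force: [-12.8, -2.1, 33.0]
gripper_width: 0.005
```

```bash

python3 -m crank '[0,0,-1,0,0,0,-4,0,0,0,-10,0,0.5,-7,-13,0,0.5,-7,-13,0]'
python3 -m crank '[3,0,-1,0,3,0,-1,0,3,0,-1,0]'
python3 vd.py w22.png; python3 tc.py _b.png
```

```text
time_s: 58.58
eef_pos: [0.6453, -0.0458, 0.2232]
eef_rot: [0.066, 0.998, -0.002, 0.002]
contact_force: [-0.9, -0.4, -0.7]
gripper_width: 0.006
time_s: 58.95
eef_pos: [0.615, -0.0361, 0.2307]
eef_rot: [0.063, 0.998, 0.0, -0.0]
contact_force: [-0.1, -0.3, -0.8]
gripper_width: 0.006
3965 [261.  94.] [-25.2  -0.2] [64.7 60. ] 0.01 22.4
2362 [261. 150.] [30.1 -0.7] [42.2 60. ] 0.17 22.3
fin [-73.8   1. ] [49.7 10.8] 89.98
base [-89.3 -57.2] [-44.   44.9]
scene fin 99 [-70.7   0.5] [50.6 11.3] 89.0
scene vials 665 [ 0.9 -0.1] [ 63.  106.5] 89.7
```

View pics/w22.png

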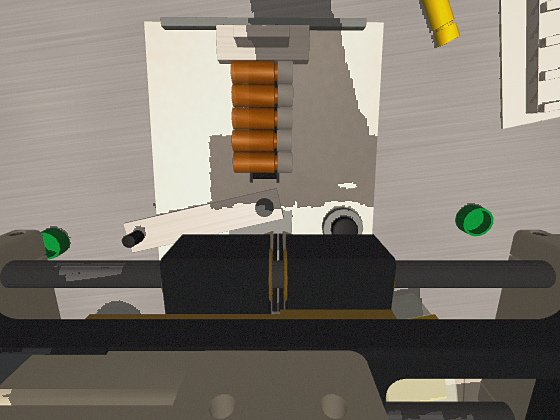

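```bash

python3 -m crank '[6,0,0,0,9,-0.5,2,0,9,-0.5,2,0,9,-0.5,2,0]'
python3 -m crank '[0,0,0,0,0,0,0,0]'
python3 - <<'E'
from h import *
f=snap('wrist','w23.png');im=f['pixels'][:,:,::-1];P=cloud(f);Q=inD(P.reshape(-1,3)).reshape(P.shape);x,y,h=[Q[...,i] for i in range(3)]
m=(x>-110)&(x<-50)&(abs(y)<110)&(h>5);v,u=np.nonzero(m);print(u.min(),u.max(),v.min(),v.max())
v0,v1,u0,u1=max(v.min()-10,0),v.max()+15,max(u.min()-5,0),u.max()+5
c=im[v0:v1,u0:u1];s=780/c.shape[1];cv2.imwrite('pics/w23c.png',cv2.resize(c,None,fx=s,fy=s,interpolation=cv2.INTER_NEAREST))
for yy in(-38,-30,0,30,38):
    k=(abs(y-yy)<3)
    kb=k&(h>12.5)&(h<15.5)&(x<-50)&(x>-100);kl=k&(h>8.7)&(h<11.2)&(x<-84)&(x>-105)
    print(yy,'base',x[kb].min().round(1),x[kb].max().round(1),'lip',x[kl].min().round(1),x[kl].max().round(1))
for yy in(-80,80):
    kl=(abs(y-yy)<5)&(h>8.7)&(h<11.2)&(x<-84)&(x>-105);print(yy,x[kl].min(),x[kl].max())
E
```

```text
time_s: 59.6
eef_pos: [0.5262, -0.0299, 0.2116]
eef_rot: [0.063, 0.998, 0.0, 0.001]
contact_force: [0.2, 0.2, 0.2]
gripper_width: 0.005
time_s: 59.85
eef_pos: [0.5259, -0.0298, 0.2115]
eef_rot: [0.063, 0.998, 0.0, 0.0]
contact_force: [1.0, -0.3, -0.5]
gripper_width: 0.005
0 559 0 419
-38 base -89.3 -58.4 lip -97.4 -90.5
-30 base -89.3 -56.5 lip -97.4 -90.6
0 base -89.3 -56.5 lip -97.3 -90.6
30 base -89.4 -55.6 lip -97.3 -90.6
38 base -89.3 -58.5 lip -97.4 -90.6
-80 -97.3290202048253 -90.49804800697271
80 -97.43675870657998 -89.80042477658394
```

View pics/w23c.png

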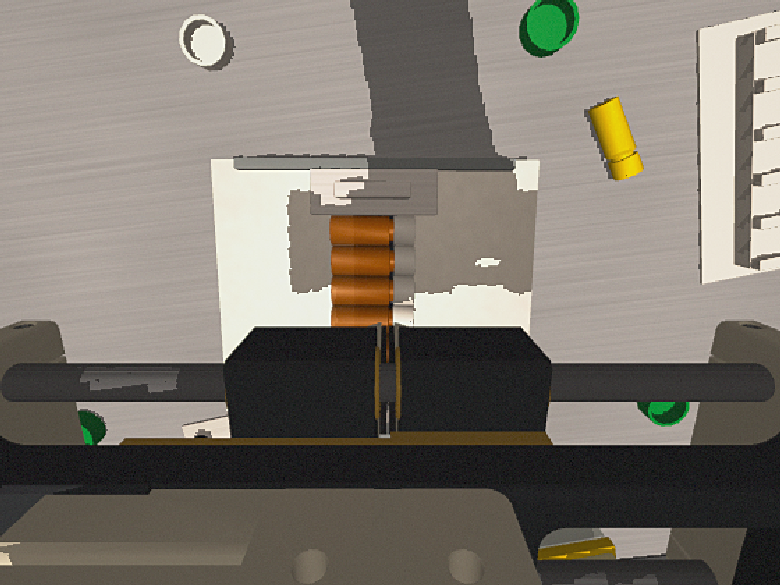

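```bash
python3 -m crank '[0,0,-5,0,0,0,-5,0,0,0,-5,0,0,0,-5,0]'; python3 chk.py w24.png; python3 vd.py w25.png; python3 -c "
from plant import arm
print(arm.hand_in())"
```

```text
time_s: 60.4
eef_pos: [0.5242, -0.03, 0.2602]
eef_rot: [0.063, 0.998, 0.0, -0.001]
contact_force: [0.1, 0.6, -0.6]
gripper_width: 0.004
chock top 1967 13.887507095277455 ((-74.0531005859375, -5.988807678222656), (129.30413818359375, 45.66934585571289), 87.94725799560547)
fin 466 39.89673935937604 ((-74.0822982788086, 1.1773242950439453), (48.882965087890625, 9.56326675415039), 89.93472290039062)
lip 1145 9.89804779756891 ((-92.9306869506836, 0.9584274291992188), (199.18153381347656, 9.789358139038086), 89.66043853759766)
deck h -0.027128214482522155
cover 60 ((125.46690368652344, -143.747314453125), (26.884532928466797, 13.73692512512207), 4.7651190757751465)
3865 [268. 192.] [-9.8 -0.5] [95.2 60.6] 0.07 22.4
fin [-74.1   1.1] [ 9.5 48.9] 0.14
base [-90.  -57.4] [-43.6  44.9]
the job is handed in; nothing more can be done
None
```

The imager is set up and started: I swung the cover to its stop, set the chock against the lip, laid all five vials across the slot and pressed the button once. The job was handed in at about 60 s of the 200 s allowed.

- **Chock nudged once:** placing the first vial moved the chock about 4 mm uphill. I gripped it by its fin, pushed it back flush, and left the first vial to roll down against it before placing the rest.
- **Cover:** it read 1.80 rad after the swing. The last view caught too little of the strip to measure it again, but the picture taken just after the press shows it still aside.
- **Chock at the end:** it sits flat and straight, with its fin 74.1 mm downhill of the slot's middle and about 1 mm to the left. The gap to the lip is below what I can measure, about 1 mm. It was in place just before and just after the press.
- **Vials:** they lie side by side at about -47, -25, -3, +19 and +41 mm along the slot. Each was within 1 mm of my deck centre line when last measured singly. The slot itself measured 0.5 mm to the left of that line.
- **Button:** the tool went down about 6.4 mm and met a hard stop at 33 N, so it was fully pressed.
- **Disagreement:** the scene camera put the chock's fin about 3 mm further uphill than the wrist camera. I trusted the wrist camera because the lip and the first vial's resting place both agreed with it.

I did not touch the yellow look-alikes, the caps or the beaker.

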